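# Lid and clip the slanted ingredient bin

### The arm

A 6-joint arm with a two-finger parallel gripper is mounted at the origin on the work surface; the furniture and walls round the work are solid. World frame = base frame: x ahead of the robot, y to its left, z up, the work surface at z = 0. Lengths are in m, angles in rad, forces in N, time in s.
With the tool pointing down it reaches from about 0.375 to 0.825 m from the base axis. Payload 5.5 kg.
Tool frame: the origin (TCP) lies midway between the tips of the shut fingers; the grasp point (between the pads) lies manip.grip_depth behind it (manip.grip_depth is the distance from the TCP to the grasp point, in m); x points along the fingers, y is the direction in which the jaws open and shut, and the axes are right-handed (so a half turn about x gives the same grasp; the last joint's range is limited). The gripper opens to 85 mm and grips with 20 to 120 N. Pads are 22 mm wide; open, the fingers measure 114 mm over their backs; the gripper's body (76 mm by 85 mm) begins 54 mm behind the grasp point. The pads swing forward as they close: fully open they stand 13 mm farther back than shut.
Start: joints at [-1.214, 0.314, -0.047, 1.21, 0, 1.571], TCP at [0.21, -0.562, 0.209] pointing down, gripper open.
Joint ranges: [-2.67, 2.67], [-0.69, 1.73], [-1.03, 1.25], [-2.08, 2.16], [-1.42, 1.45], [-3.14, 3.14]. Speed limits (rad/s): [2.39, 2.39, 3.01, 3.14, 3.14, 3.14].

### API

Orientations are given as a unit quaternion [w, x, y, z].
In Python, from bench import manip gives the robot as it stands.
- The arm moves only by the tool play_rows, never from a script. Its arguments are lists of equal length, an entry for each row: "hand": the closure in counts, from 0 (fully open) to 255 (shut); "xyz": the shift along the tool's x, y, z in mm, a list of three; "turn": the turn about the tool's x in rad. In form: {"hand": [hand, ...], "xyz": [[tx, ty, tz], ...], "turn": [turn, ...]}. A call has 1 to 8 rows; each row is the pose to reach, as a shift and turn from the pose commanded when the call began, along the tool's axes at that moment; what a row does not reach only later rows make up. A row lasts 1/8 s, in which the tool goes at most 62.5 mm and 10.7 degrees, less where a joint would pass 70% of its speed; a pose out of reach is approached as far as the arm can. A call with a gripper value outside its range is refused whole. The fingers move at their own pace and stop on an object; "newtons" is the grip in N (left out, the last holds). Time passes only in rows, so rows that repeat a pose let the fingers close. It gives the time, the measured TCP pose, the force and the opening at its end, in the units of the state.
- manip.state(): the state, without advancing time (a new reading comes with each control period).
- manip.get_image(name): name is "scene" or "top"; returns the picture (420x560x3 uint8, red, green, blue); there is no depth.
- manip.get_calibration(name): a dict with "camera_matrix" (3x3 intrinsics, pixels), "k1" (the pictures are not rectified: a ray, as slopes to the right and down, at radius r is drawn at 1 + k1 r^2 times it, then the intrinsics apply), "world_to_cam" (4x4, takes a point from world to camera coordinates). Camera axes: x right, y up, looking along -z (the intrinsics and any distortion apply to the point x, -y, -z); pixel columns grow to the right and rows downward; lengths in m; the calibration is good to about 2 mm. A picture is of the moment at which its call begins. get_calibration takes no time and is no camera call.
- manip.sign_off(): hands the job in, once; it reports no verdict.
Trained networks look in the newest picture that a camera, given by its name, has taken for a name from the list of things; names that differ only in an ending like _2 or _b are one class to them, and where a whole thing is asked for, a point or a joint stands for the part that bears it (a point fixed in the world has none). Each returns a list of dicts, best first, with "p" (0 to 1); they miss things now and then, are a little off and sometimes report something else, mostly with a low value. They report only what shows in the picture. A call takes as long as a camera call. They do not tell look-alikes from the thing itself.
- manip.spot_in(camera, label): "xy" ([column, row] in pixels, amid what is visible of it).
The state is a dict: "time_s": time; "joint_positions": joint angles; "qvel": joint speeds; "effort": joint torques, N m; "position": TCP position; "tool_rot": TCP orientation; "force": force on the tool from outside, world axes, zero at the start; "torque": the same for the moment, N m; "finger_gap": opening from 0.0 (shut) to 1.0 (fully open).
Only numpy, scipy, OpenCV 4.12 (cv2) and the standard library are available. Lean on these libraries where they do the work, as an engineer would, in place of code of your own. Each camera call takes 0.05 s, during which the arm holds its last target.

### The job

Close the ingredient bin that leans in the wooden cradle: put its lid squarely on, fully home in the mouth, and let go of it, then fold the three steel clips (left, right and back) fully down over the lid's margin. Leave the jar, the lemon and the garlic where they are.

Things in the scene. Friction and masses are not known exactly. Their poses are not given: they have to be found in the camera images.
- bin: grey plastic bin, fixed, leaning 25 degrees towards the robot in a wooden cradle, turned -0.4 to 0.15 rad. Open box 150 (x) by 180 (y) by 95 mm deep, walls 8 (mouth 134 x 164). Origin: centre of the mouth at rim height, 132 mm above the worktop. z points out of the mouth, x up the slope to the back edge, y to the left edge. The clips start open, clear of the mouth; no clip in front
- lid: loose wooden lid, 0.15 to 0.31 kg, lying flat on the worktop, handle up. Origin: centre of its plug's underside, z up. Black plug, lower 6 mm 121 (x) x 151 (y), upper 6 mm 129 x 159: 2.5 mm play in the mouth. Plate 146 x 176, z = 12 to 20 mm, rests on the rim. Home: origin on the bin's z axis, 12 mm below the rim, x and y along the bin's, either way round
- lid_handle (a point): middle of the lid's wooden bar handle, 51 mm above the lid's origin. The bar runs along the lid's x: 66 mm long, 14 wide, 16 high, on two round posts 48 mm apart; 23 mm free under it
- clip_left (a joint): steel clip flap, left (+y) edge of the bin: plate 60 mm wide, 40 from hinge to free edge, 4 thick. Hinge pin along that edge through (0, +95, +11) mm in the bin's frame. Value in rad: 0 = folded inward, flat over the lid's margin (its upper side 13.5 mm above the rim, 1.5 mm gap to a seated lid); 1.57 = square to the mouth; more = leaning outward. Starts 1.6 to 2.2; stiff, stays where left, about 1 N turns it
- clip_right (a joint): steel clip flap, right (-y) edge of the bin: plate 60 mm wide, 40 from hinge to free edge, 4 thick. Hinge pin along that edge through (0, -95, +11) mm in the bin's frame. Value in rad: 0 = folded inward, flat over the lid's margin (its upper side 13.5 mm above the rim, 1.5 mm gap to a seated lid); 1.57 = square to the mouth; more = leaning outward. Starts 1.6 to 2.2; stiff, stays where left, about 1 N turns it
- clip_back (a joint): steel clip flap, back (+x, upper) edge of the bin: plate 60 mm wide, 40 from hinge to free edge, 4 thick. Hinge pin along that edge through (+80, 0, +11) mm in the bin's frame. Value in rad: 0 = folded inward, flat over the lid's margin (its upper side 13.5 mm above the rim, 1.5 mm gap to a seated lid); 1.57 = square to the mouth; more = leaning outward. Starts 1.6 to 2.2; stiff, stays where left, about 1 N turns it
- clip_left_edge (a point): middle of the free edge of the left flap (it travels with the flap)
- clip_right_edge (a point): middle of the free edge of the right flap (it travels with the flap)
- clip_back_edge (a point): middle of the free edge of the back flap (it travels with the flap)
- jar: bystander: glass jar with green cap, 79 wide, 120 high, origin under its centre, on the worktop beyond the work
- lemon: bystander: lemon 78x55x56, origin under its centre, beyond the work
- garlic: bystander: garlic bulb 60x57x58, origin under its centre, to the right of the work
Not all that is in view belongs to the job. What is shaped like the lid but pink is not meant.

How it is judged:
On the way:
1. the lid is home in the bin's mouth, squarely, and let go of (x of lid in the frame of bin between -0.006 and 0.006 m and y of lid in the frame of bin between -0.006 and 0.006 m and z of lid in the frame of bin between -0.016 and -0.009 m and angle between the z axis of lid and the z axis of bin, either way round below 0.06 rad and angle between the x axis of lid and the x axis of bin, either way round below 0.08 rad and contact force between the fingers and lid below 0.1 N), for 0.2 s.
At the end, for the whole second after the job is handed in: The lid is at rest home in the mouth (origin within 6 mm of the bin's axis in x and y, and 9 to 16 mm below the rim; square within 0.06 rad in tilt and 0.08 rad in turn, either way round), and all three clips are folded down over it, each below 0.15 rad (x of lid in the frame of bin between -0.006 and 0.006 m and y of lid in the frame of bin between -0.006 and 0.006 m and z of lid in the frame of bin between -0.016 and -0.009 m and angle between the z axis of lid and the z axis of bin, either way round below 0.06 rad and angle between the x axis of lid and the x axis of bin, either way round below 0.08 rad and value of joint each of clip_left, clip_right, clip_back below 0.15 rad and linear speed of lid below 0.02 m/s); the robot touches nothing.
It fails at once if the jar is moved more than 30 mm (distance of jar from where it was at the start of the episode above 0.03 m).
It fails at once if the lemon is moved more than 30 mm (distance of lemon from where it was at the start of the episode above 0.03 m).
It fails at once if the garlic is moved more than 30 mm (distance of garlic from where it was at the start of the episode above 0.03 m).
It also fails if it takes over 61 s, if anything falls off the work surface, if the arm or the gripper's body presses on something with over 40 N, if the wrist force passes 120 N, or if a joint passes its speed limit or range.

## Working session

There is one attempt and no reset: what is moved stays moved. The work goes in short steps, Python scripts to look and compute and a tool call to move; the robot and the scene stay as the last step left them, time stands still between calls to the robot, and variables do not carry over. Pictures are saved under pics/ and viewed, and the job is handed in when it is done.

Besides the shell and the picture viewer there is one more tool, called after "Request:" in YAML: its name, and indented under it one key for each argument. play_rows: Moves the arm, as the interface text tells. Its arguments: {"type":"object","properties":{"hand":{"type":"array","items":{"type":"number"}},"xyz":{"type":"array","items":{"type":"array","items":{"type":"number"}}},"turn":{"type":"array","items":{"type":"number"}},"newtons":{"type":"number"}},"required":["hand","xyz","turn"]}

```bash
ls; mkdir -p pics; python3 - <<'E'
from bench import manip
import cv2,numpy as np
for n in ["scene","top"]:
    im=manip.get_image(n); cv2.imwrite(f"pics/{n}0.png",cv2.resize(im[:,:,::-1],(800,600),interpolation=cv2.INTER_CUBIC))
    np.save(f"{n}0.npy",im)
    c=manip.get_calibration(n); print(n,c)
print(manip.grip_depth, manip.state())
for l in ["bin","lid","lid_handle","clip_left_edge","clip_right_edge","clip_back_edge","garlic","jar"]:
    for n in ["scene","top"]:
        print(l,n,[(np.round(d["xy"],1).tolist(),round(d["p"],2)) for d in manip.spot_in(n,l)])
print(manip.state()["time_s"])
E
```

```text
pics
scene {'camera_matrix': array([[438.93151347,   0.        , 280.39092844],
       [  0.        , 438.93151347, 199.98873224],
       [  0.        ,   0.        ,   1.        ]]), 'k1': -0.09793050012633421, 'world_to_cam': array([[-0.64512361, -0.76394651,  0.01418631,  0.28103713],
       [ 0.33430276, -0.26551339,  0.90429216, -0.31937438],
       [-0.68706419,  0.58812274,  0.42667838, -0.85504449],
       [ 0.        ,  0.        ,  0.        ,  1.        ]])}
top {'camera_matrix': array([[527.73560458,   0.        , 279.27923253],
       [  0.        , 527.73560458, 205.76856906],
       [  0.        ,   0.        ,   1.        ]]), 'k1': -0.1884844533438395, 'world_to_cam': array([[-2.31467028e-02, -9.99731787e-01,  7.63927052e-04,
        -9.48980383e-02],
       [ 9.97977666e-01, -2.30608265e-02,  5.92349240e-02,
        -5.64288816e-01],
       [-5.92014197e-02,  2.13347532e-03,  9.98243778e-01,
        -1.35175604e+00],
       [ 0.00000000e+00,  0.00000000e+00,  0.00000000e+00,
         1.00000000e+00]])}
0.0187 {'time_s': 0.1, 'joint_positions': array([-1.21402078e+00
[... 710 characters left out ...]
([347.8, 262.8], 0.87)]
lid top [([304.5, 296.8], 0.96), ([146.7, 227.1], 0.86), ([400.3, 186.6], 0.26)]
lid_handle scene [([183.0, 279.4], 0.89), ([345.2, 263.8], 0.82)]
lid_handle top [([148.4, 223.5], 0.66), ([308.0, 297.4], 0.66)]
clip_left_edge scene [([275.8, 197.6], 0.64), ([246.9, 191.4], 0.63)]
clip_left_edge top [([236.7, 187.2], 0.79)]
clip_right_edge scene [([309.4, 179.7], 0.51)]
clip_right_edge top [([319.4, 212.3], 0.68)]
clip_back_edge scene [([273.0, 163.7], 0.48)]
clip_back_edge top [([287.3, 169.9], 0.45)]
garlic scene [([337.7, 193.8], 0.64)]
garlic top [([400.3, 188.0], 0.79)]
jar scene [([173.8, 213.9], 0.75)]
jar top [([181.9, 128.3], 0.66), ([239.0, 186.7], 0.45)]
0.9
```

View pics/scene0.png

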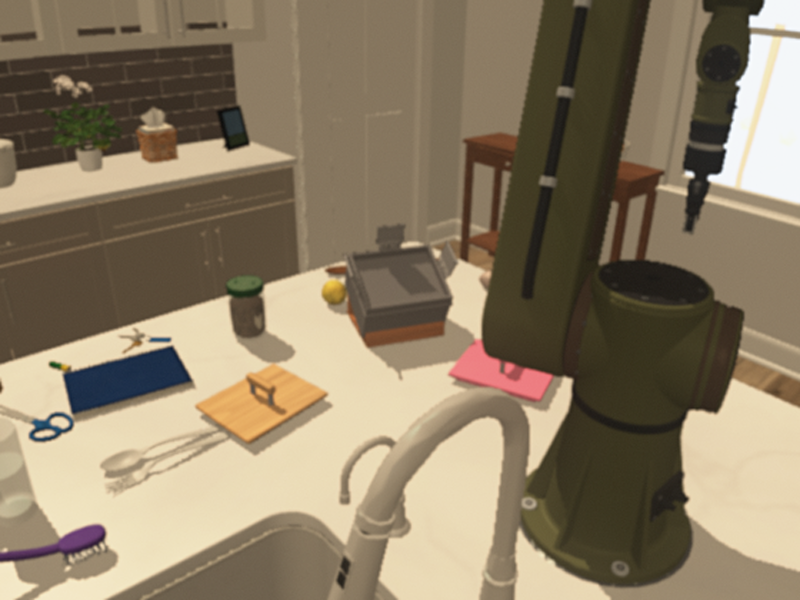

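View pics/top0.png

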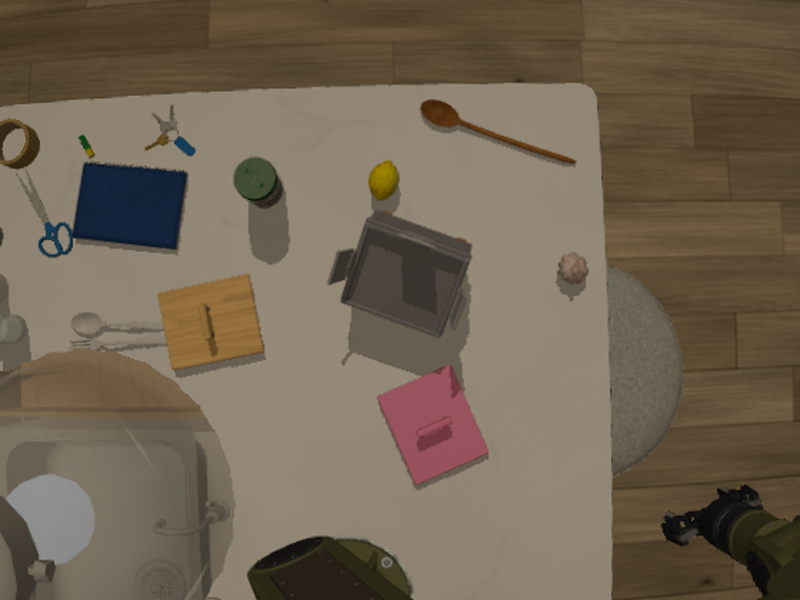

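The wooden lid appears at top (148,225) and scene (183,280). The pink look-alike is at top (304,297) and scene (347,263). The bin is at top (285,192). I choose the wooden one and will check it in close crops.

```bash
cat > h.py <<'E'
import numpy as np,cv2
from bench import manip
def crop(im,x0,y0,w,h,s,fn):
    c=cv2.resize(im[y0:y0+h,x0:x0+w,::-1],None,fx=s,fy=s,interpolation=cv2.INTER_CUBIC)
    c=cv2.convertScaleAbs(c,alpha=1.4)
    for x in range((x0+9)//10*10,x0+w,10):
        cv2.line(c,((x-x0)*s,0),((x-x0)*s,5),(0,0,255),1); cv2.putText(c,str(x),((x-x0)*s-8,15),0,.35,(0,0,255),1)
    for y in range((y0+9)//10*10,y0+h,10):
        cv2.line(c,(0,(y-y0)*s),(5,(y-y0)*s),(0,0,255),1); cv2.putText(c,str(y),(6,(y-y0)*s+4),0,.35,(0,0,255),1)
    cv2.imwrite(fn,c)
CAL={n:manip.get_calibration(n) for n in("scene","top")}
def proj(n,P):
    c=CAL[n];P=np.atleast_2d(P);q=P@c["world_to_cam"][:3,:3].T+c["world_to_cam"][:3,3]
    u=q[:,0]/-q[:,2];v=-q[:,1]/-q[:,2];f=1+c["k1"]*(u*u+v*v)
    K=c["camera_matrix"];return np.c_[K[0,0]*u*f+K[0,2],K[1,1]*v*f+K[1,2]]
def ray(n,uv):
    c=CAL[n];K=c["camera_matrix"]
    s=cv2.undistortPoints(np.array(uv,float).reshape(-1,1,2),K,np.array([c["k1"],0,0,0,0.]))[0,0]
    # our model uses only k1: same as cv2 radial k1
    W=c["world_to_cam"];R=W[:3,:3];o=-R.T@W[:3,3];d=R.T@np.array([s[0],-s[1],-1.]);return o,d/np.linalg.norm(d)
def onz(n,uv,z):
    o,d=ray(n,uv);return o+d*(z-o[2])/d[2]
def tri(uvs):
    A=np.zeros((3,3));b=np.zeros(3)
    for n,uv in uvs:
        o,d=ray(n,uv);M=np.eye(3)-np.outer(d,d);A+=M;b+=M@o
    p=np.linalg.solve(A,b);return p,[np.linalg.norm(np.cross(p-ray(n,uv)[0],ray(n,uv)[1])) for n,uv in uvs]
E
python3 - <<'E'
from h import *
t=np.load("top0.npy");s=np.load("scene0.npy")
crop(t,100,180,100,90,8,"pics/c1.png");crop(s,130,245,110,75,7,"pics/c2.png")
crop(t,220,140,120,100,6,"pics/c3.png");crop(s,230,150,100,95,6,"pics/c4.png")
print(tri([("top",(148.4,223.5)),("scene",(183,279.4))]))
E
```

```text
(array([0.5240071 , 0.23756198, 0.01329585]), [np.float64(0.0009779038248959385), np.float64(0.0009779038248958073)])
```

View pics/c1.png

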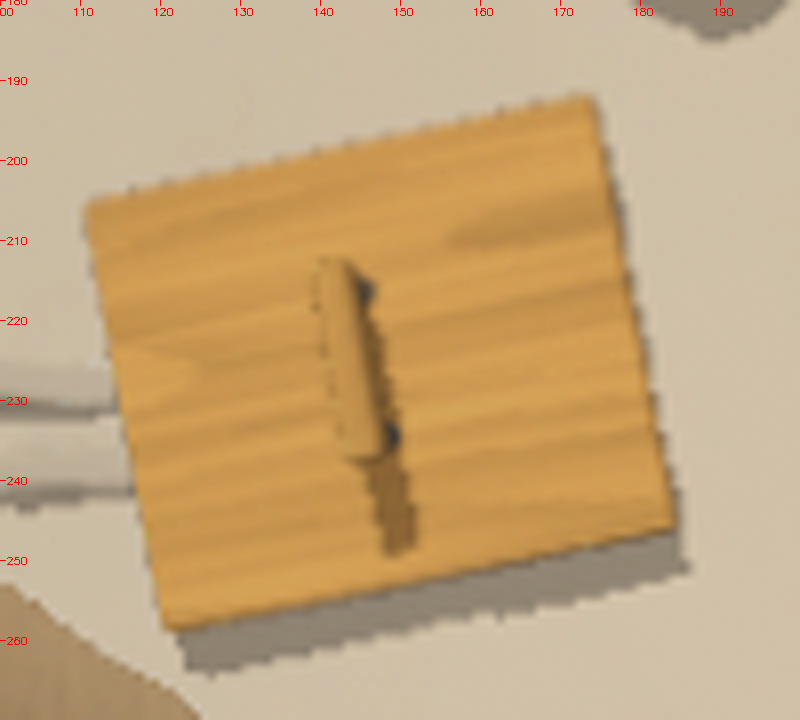

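View pics/c2.png

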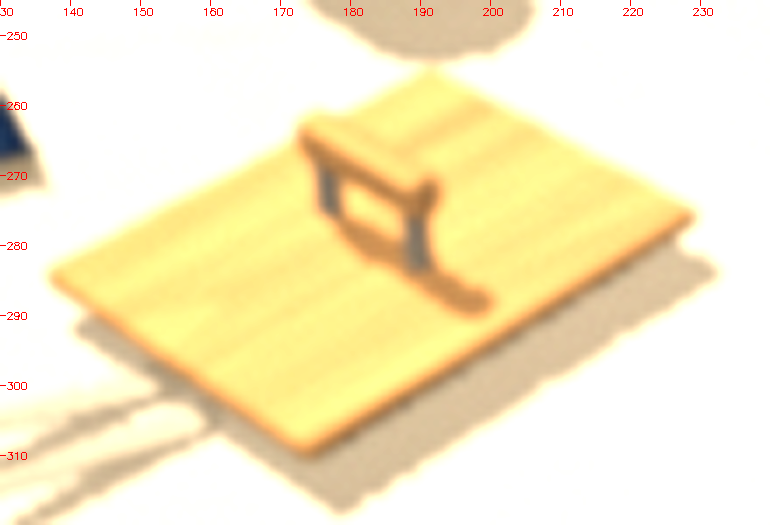

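View pics/c3.png

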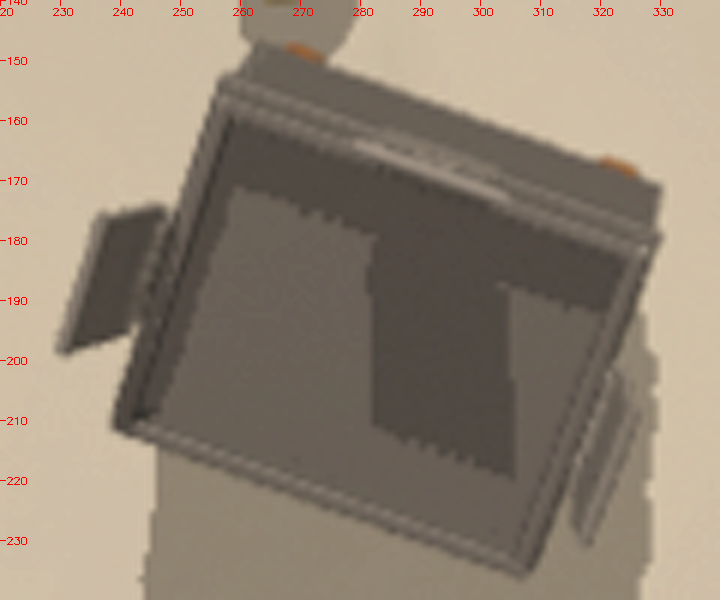

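View pics/c4.png

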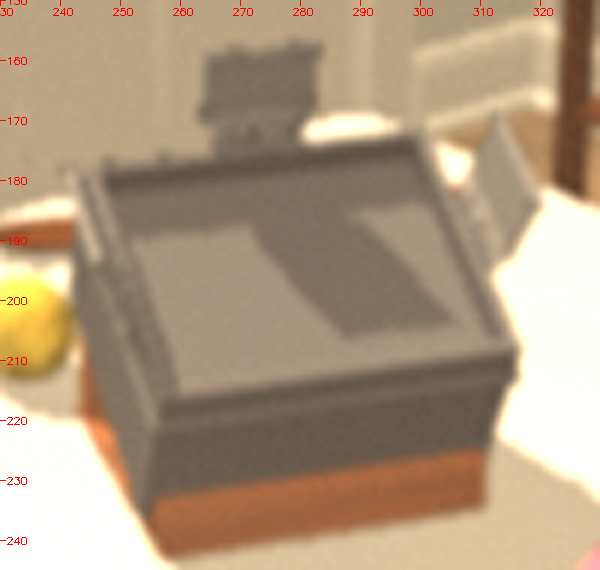

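```bash
cat > fit.py <<'E'
from h import *
from scipy.optimize import least_squares
from scipy.spatial.transform import Rotation as Ro
def binT(p):
    R=Ro.from_euler("z",p[2])*Ro.from_euler("y",-(np.deg2rad(25)+p[4]))
    return R.as_matrix(),np.array([p[0],p[1],p[3]])
def lidT(p): return Ro.from_euler("z",p[2]).as_matrix(),np.array([p[0],p[1],p[3]])
C=np.array([[-1,1],[-1,-1],[1,-1],[1,1]])  # FL FR BR BL
binP=np.c_[C*[.075,.09],np.zeros(4)]
lidP=np.c_[C*[.073,.088],np.full(4,.020)]
def fit(T,P,obs,p0,w):
    def r(p):
        R,t=T(p);X=P@R.T+t
        e=[(proj(n,X)-o).ravel() for n,o in obs.items()]
        return np.r_[np.concatenate(e),(np.array(p)-p0)*w]
    s=least_squares(r,p0);R,t=T(s.x);
    for n,o in obs.items(): print(n,np.round(proj(n,P@R.T+t)-o,1).tolist())
    print("p",np.round(s.x,4));return s.x
E
python3 - <<'E'
from fit import *
ob={"top":np.array([[239.5,212],[307.5,235.5],[328.5,180.5],[256.5,153]]),"scene":np.array([[256,219],[316,208],[300,172.5],[243.5,180.5]])}
g=onz("top",(284,192),.132)
pb=fit(binT,binP,ob,np.array([g[0],g[1],-.3,.132,0]),np.array([0,0,0,300,30]))
pb2=fit(binT,binP,{"top":ob["top"]},np.array([g[0],g[1],-.3,.132,0]),np.array([0,0,0,3000,3000]))
pb3=fit(binT,binP,{"scene":ob["scene"]},np.array([g[0],g[1],-.3,.132,0]),np.array([0,0,0,3000,3000]))
ol={"top":np.array([[120.5,258.5],[184.5,246],[174.5,192],[111,205]]),"scene":np.array([[173.5,309.5],[229,276],[191.5,255.5],[138,284]])}
g=onz("top",(148,225),.02)
pl=fit(lidT,lidP,ol,np.array([g[0],g[1],.2,0,]),np.array([0,0,0,300]))
pl2=fit(lidT,lidP,{"top":ol["top"]},np.array([g[0],g[1],.2,0,]),np.array([0,0,0,3000]))
pl3=fit(lidT,lidP,{"scene":ol["scene"]},np.array([g[0],g[1],.2,0,]),np.array([0,0,0,3000]))
# handle: bar ends top surface z=.059
R,t=lidT(pl)
for n in("top","scene"): print(n,np.round(proj(n,np.array([[-.033,0,.059],[.033,0,.059],[0,0,.051]])@R.T+t),1).tolist())
# clips
R,t=binT(pb);v=np.linspace(0,2.2,3)
np.save("pb.npy",pb);np.save("pl.npy",pl)
for nm in("top","scene"):
    im=np.load(nm+"0.npy").copy();
    im=cv2.resize(im,None,fx=4,fy=4,interpolation=cv2.INTER_CUBIC)
    d=lambda X,c:[cv2.circle(im,tuple(np.int32(q*4+2)),2,c,-1) for q in proj(nm,X)]
    d(binP@R.T+t,(255,0,0))
    for dx in(-.03,.03):
      for a,c in((1.6,(0,255,0)),(1.9,(0,255,255)),(2.2,(255,0,255))):
        l=.04
        d(np.array([[dx,.095-l*np.cos(a),.011+l*np.sin(a)],[dx,-.095+l*np.cos(a),.011+l*np.sin(a)],[.08-l*np.cos(a),dx,.011+l*np.sin(a)]])@R.T+t,c)
    q=np.int32(proj(nm,t[None])[0]*4)
    cv2.imwrite(f"pics/ov_{nm}.png",cv2.convertScaleAbs(im[q[1]-260:q[1]+260,q[0]-300:q[0]+300,::-1],alpha=1.4))
print(np.hypot(*pl[:2]),np.hypot(*pb[:2]))
E
```

```text
top [[-1.2, -1.2], [0.2, 0.0], [0.1, -0.5], [-0.3, 1.4]]
scene [[0.5, -1.2], [1.2, 0.9], [0.1, -0.2], [-0.5, -1.4]]
p [ 0.5794 -0.1159 -0.3643  0.1249 -0.0282]
top [[-1.0, -1.3], [0.6, 0.0], [0.6, -0.2], [-0.2, 1.5]]
p [ 0.5786 -0.1165 -0.3659  0.132  -0.    ]
scene [[0.2, 0.1], [1.4, 1.6], [-0.2, -0.8], [-1.4, -1.8]]
p [ 0.5669 -0.1042 -0.3522  0.132  -0.    ]
top [[-0.2, 0.5], [0.4, 0.3], [0.1, -0.5], [-0.5, -0.4]]
scene [[0.1, 0.6], [1.5, -0.3], [0.7, -0.8], [-2.0, -0.1]]
p [ 0.5187  0.2393  0.1744 -0.004 ]
top [[-0.3, 0.5], [0.5, 0.5], [0.2, -0.6], [-0.5, -0.5]]
p [ 0.5185  0.2382  0.1728 -0.    ]
scene [[0.2, 0.7], [1.7, -0.5], [0.6, -1.0], [-2.3, -0.1]]
p [ 0.514   0.2417  0.1771 -0.    ]
top [[145.8, 237.7], [141.1, 212.3], [144.2, 225.0]]
scene [[191.2, 271.7], [173.8, 261.4], [182.6, 269.2]]
0.5712549951286235 0.5908933469021769
```

```bash
python3 -c "
import cv2,numpy as np
a=cv2.imread('pics/ov_top.png');b=cv2.imread('pics/ov_scene.png');cv2.imwrite('pics/ov.png',cv2.resize(np.hstack([a[:,60:],b[:,:540]]),(800,390)))"
```

```text
(no output)
```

View pics/ov_top.png

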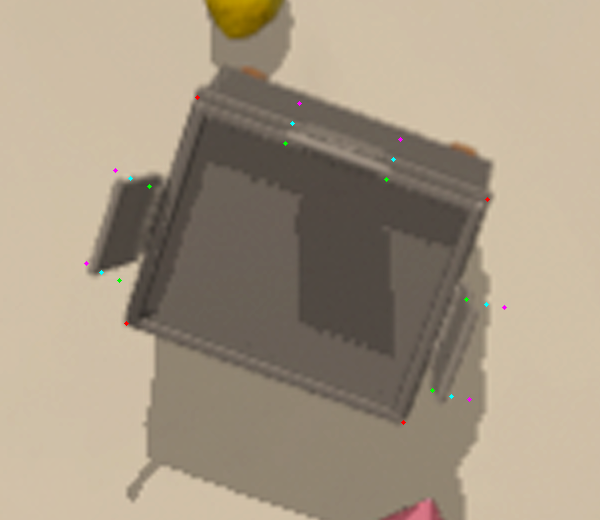

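View pics/ov_scene.png

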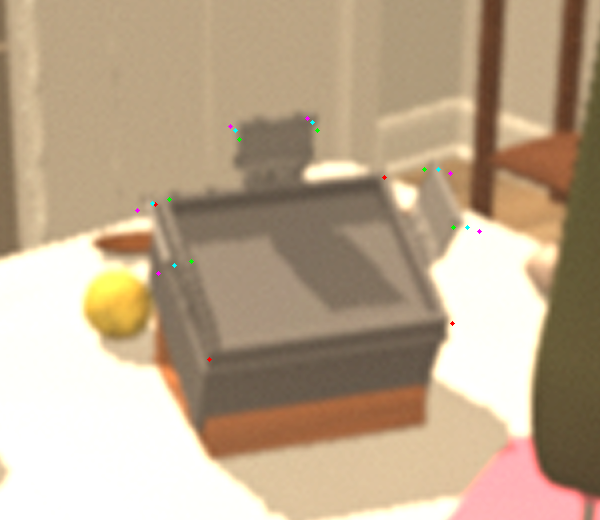

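```bash
cat > edge.py <<'E'
from fit import *
from scipy.ndimage import map_coordinates, gaussian_filter
def edgefit(T,segs,ims,p0,w,half=4.,it=6,verb=True,pol=None):
    """segs: list of (name,A,B) local points, per camera"""
    G={n:gaussian_filter(im.astype(float).mean(2) if im.ndim==3 else im,0.7) for n,im in ims.items()}
    p=np.array(p0,float)
    for k in range(it):
        h=max(half*(0.75**k),1.5)
        pts=[]
        R,t=T(p)
        for n,A,B in segs:
            A=np.array(A);B=np.array(B);s=np.linspace(.04,.96,25)[:,None];L=A+(B-A)*s
            X=proj(n,L@R.T+t);d=proj(n,(L+(B-A)*1e-3)@R.T+t)-X;nn=np.c_[-d[:,1],d[:,0]];nn/=np.linalg.norm(nn,axis=1)[:,None]
            o=np.arange(-h,h+.01,.1)
            S=X[:,None]+nn[:,None]*o[None,:,None]
            v=map_coordinates(G[n],[S[...,1],S[...,0]],order=1)
            g=np.abs(np.gradient(v,axis=1));j=g.argmax(1)
            for i in range(len(s)):
                if g[i,j[i]]>0.6: pts.append((n,L[i],nn[i],X[i]+nn[i]*o[j[i]]))
        def r(p):
            R,t=T(p);e=[]
            for n in ims:
                q=[a for a in pts if a[0]==n]
                if q:
                    P=proj(n,np.array([a[1] for a in q])@R.T+t);e.append(((P-np.array([a[3] for a in q]))*np.array([a[2] for a in q])).sum(1))
            return np.r_[np.concatenate(e),(p-p0)*w]
        sl=least_squares(r,p,loss="soft_l1",f_scale=.5);p=sl.x
    if verb: 
        e=r(p)[:-len(p)];print("n",len(e),"rms",round(np.sqrt((e**2).mean()),2),"med",round(np.median(abs(e)),2),"p",np.round(p,4))
    return p
x,y=.075,.09
mx,my=.067,.082
FL,FR,BR,BL=[np.array([*c,0.]) for c in((-x,y),(-x,-y),(x,-y),(x,y))]
iFL,iFR,iBR,iBL=[np.array([*c,0.]) for c in((-mx,my),(-mx,-my),(mx,-my),(mx,my))]
def part(A,B,a,b): return A+(B-A)*a,A+(B-A)*b
binS=[("top",FL,FR),("top",*part(FL,BL,0,.25)),("top",*part(FL,BL,.75,1)),("top",*part(FR,BR,.8,1)),("top",*part(FR,BR,0,.15))]
binSi=[("top",iFL,iFR),("top",iFL,iBL),("top",iFR,iBR)]
lx,ly=.073,.088
lc=lambda z:[np.array([*c,z]) for c in((-lx,ly),(-lx,-ly),(lx,-ly),(lx,ly))]
a=lc(.020);b=lc(.012)
lidS=[("top",a[i],a[(i+1)%4]) for i in range(4)]
lidSs=[("scene",a[1],a[2]),("scene",a[2],a[3])]
E
python3 - <<'E'
from edge import *
ims={n:np.load(n+"0.npy") for n in("top","scene")}
pb=np.load("pb.npy");pl=np.load("pl.npy")
p0=pb.copy();p0[3:]=[.132,0]
W=np.array([0,0,0,3000,3000.])
print("bin outer top");e1=edgefit(binT,binS,{"top":ims["top"]},p0,W,3)
print("both");e2=edgefit(binT,binS+binSi,{"top":ims["top"]},e1,W,2)
l0=pl.copy();l0[3]=0
print("lid top");l1=edgefit(lidT,lidS,{"top":ims["top"]},l0,np.array([0,0,0,3000.]))
print("lid scene");edgefit(lidT,lidSs,{"scene":ims["scene"]},l0,np.array([100,100,0,3000.]))
print("lid both");edgefit(lidT,lidS+lidSs,ims,l0,np.array([0,0,0,100.]))
np.save("pb.npy",e2);np.save("pl.npy",l1)
for nm,T,S,p,fn in(("top",binT,binS+binSi,e2,"b"),("scene",binT,[(0,FL,FR),(0,FR,BR),(0,BR,BL),(0,BL,FL)],e2,"bs"),("top",lidT,lidS,l1,"l"),("scene",lidT,lidS,l1,"ls")):
    s=6;im=cv2.resize(ims[nm],None,fx=s,fy=s,interpolation=cv2.INTER_CUBIC);R,t=T(p)
    for _,A,B in S:
        q=proj(nm,np.array([A,B])@R.T+t);q=np.int32((q+.5)*s-.5);cv2.line(im,tuple(q[0]),tuple(q[1]),(255,0,0),1)
    c=np.int32(proj(nm,t[None])[0]*s);cv2.imwrite(f"pics/e_{fn}.png",cv2.convertScaleAbs(im[c[1]-290:c[1]+290,c[0]-350:c[0]+350,::-1],alpha=1.3))
E
```

```text
bin outer top
n 125 rms 0.57 med 0.5 p [ 0.5762 -0.1145 -0.3704  0.1322  0.    ]
both
n 147 rms 0.6 med 0.49 p [ 0.5764 -0.1143 -0.3676  0.1323  0.    ]
lid top
n 98 rms 0.68 med 0.63 p [ 0.5204  0.2397  0.1824 -0.    ]
lid scene
n 50 rms 0.44 med 0.12 p [ 0.517   0.2417  0.1897 -0.    ]
lid both
n 148 rms 0.6 med 0.4 p [ 0.5204  0.2402  0.1835 -0.0024]
```

View pics/e_b.png

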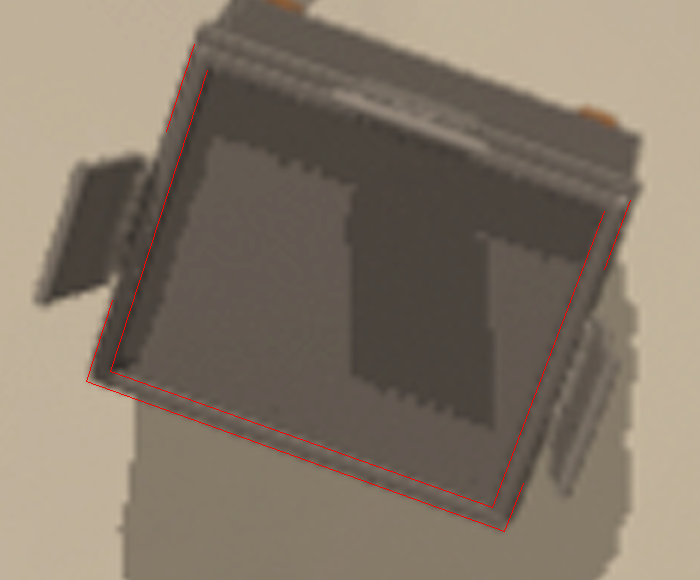

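View pics/e_bs.png

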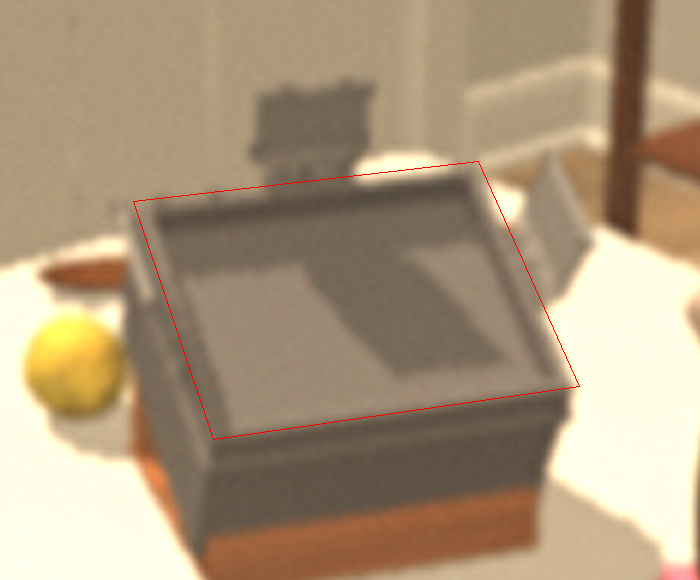

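View pics/e_ls.png

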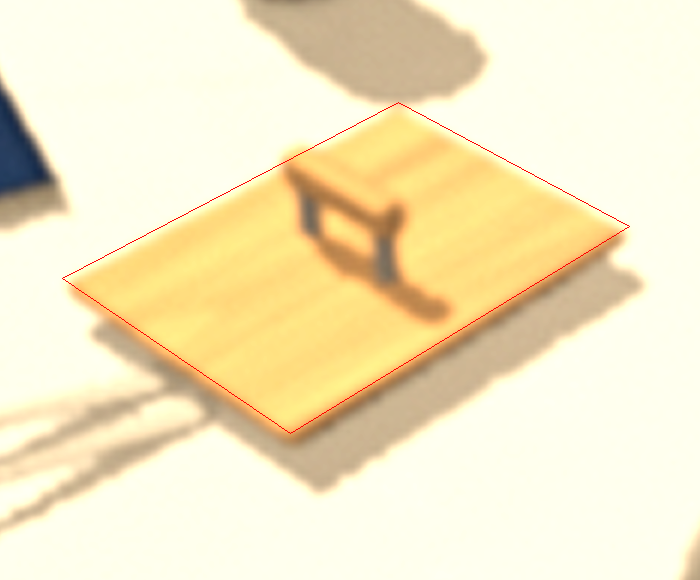

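```bash
cat > mv.py <<'E'
from h import *
from scipy.spatial.transform import Rotation as Ro
def st(): return manip.state()
def Rt(s): q=s["tool_rot"];return Ro.from_quat([q[1],q[2],q[3],q[0]]).as_matrix()
def to(s,P): # world TCP target -> tool-axis shift mm
    return np.round(Rt(s).T@(np.array(P)-s["position"])*1000,1)
def turn(s,yawy): # turn about tool x so that tool y points along world heading yawy (mod pi)
    R=Rt(s);h=np.arctan2(R[1,1],R[0,1]);d=(yawy-h+np.pi/2)%np.pi-np.pi/2
    return -d if R[2,0]<0 else d
E
python3 - <<'E'
from mv import *
s=st();print(np.round(Rt(s),3));
for P in([.519,.239,.2],[.519,.239,.032]): print(to(s,P))
print(turn(s,.178+np.pi/2),turn(s,-.366+np.pi/2))
E
```

```text
[[-0.     0.349 -0.937]
 [-0.    -0.937 -0.349]
 [-1.     0.     0.   ]]
[   8.9 -642.6 -569.8]
[ 176.9 -642.6 -569.8]
0.17883927840455804 0.7228392784045585
```

Request:
play_rows:
  hand: [0, 0, 0, 0]
  xyz:
    - [0, -45, -40]
    - [0, -90, -80]
    - [0, -135, -120]
    - [0, -180, -160]
  turn: [0, 0, 0, 0]

```text
time_s: 1.4
position: [0.2971, -0.336, 0.209]
tool_rot: [0.125, 0.696, 0.125, -0.696]
force: [1.5, -0.0, 0.4]
finger_gap: 1.001
```

```bash
python3 - <<'E'
from mv import *
s=st();print(s["time_s"],s["position"],s["joint_positions"])
E
```

```text
1.4 [ 0.2970709  -0.33600306  0.20904604] [-8.47068320e-01  2.78820376e-02 -3.90148258e-01  1.15203908e+00
  3.17986806e-04  1.93835169e+00]
```

Request:
play_rows:
  hand: [0, 0, 0, 0, 0, 0, 0, 0]
  xyz:
    - [0, -30, -27]
    - [0, -62, -55]
    - [0, -94, -83]
    - [0, -126, -111]
    - [0, -158, -139]
    - [0, -190, -167]
    - [0, -222, -195]
    - [0, -254, -223]
  turn: [-0.18, -0.36, -0.54, -0.72, -0.9, -1.08, -1.26, -1.44]

```text
time_s: 2.4
position: [0.4173, -0.0204, 0.2092]
tool_rot: [0.555, 0.439, 0.554, -0.439]
force: [0.2, -0.2, 0.5]
finger_gap: 1.005
```

```bash
python3 - <<'E'
from mv import *
s=st();print(s["time_s"],s["position"],s["joint_positions"])
print(to(s,[.519,.239,.2]),turn(s,.178+np.pi/2)-np.pi)
E
```

```text
2.4 [ 0.41732568 -0.02040715  0.2091862 ] [-4.87798430e-02 -3.11418180e-02 -4.48733260e-01  1.15236231e+00
 -9.58707890e-05  1.29001935e+00]
[   9.2  158.6 -229.1] -4.65839175607859
```

Request:
play_rows:
  hand: [0, 0, 0, 0, 0, 0, 0, 0]
  xyz:
    - [2, 20, -29]
    - [4, 40, -58]
    - [6, 60, -87]
    - [8, 80, -116]
    - [9, 100, -145]
    - [9, 120, -174]
    - [9, 140, -203]
    - [9, 158.6, -229.1]
  turn: [-0.185, -0.37, -0.555, -0.74, -0.925, -1.11, -1.295, -1.48]

```text
time_s: 3.4
position: [0.5205, 0.2383, 0.1999]
tool_rot: [0.705, -0.05, 0.705, 0.05]
force: [-0.4, -0.5, 0.3]
finger_gap: 0.997
```

```bash
python3 - <<'E'
from mv import *
for n in("top","scene"):
    im=manip.get_image(n);np.save(n+"1.npy",im)
s=st();print(s["time_s"],s["position"],s["joint_positions"][5])
print(to(s,[.519,.239,.032]),turn(s,.178+np.pi/2))
t=np.load("top1.npy");crop(t,100,180,100,90,8,"pics/d1.png");crop(np.load("scene1.npy"),130,220,110,100,6,"pics/d2.png")
E
```

```text
3.5 [0.52108586 0.23968131 0.19960312] 0.29070412046486277
[167.6  -0.5  -2.3] -0.03803748292756293
```

View pics/d1.png

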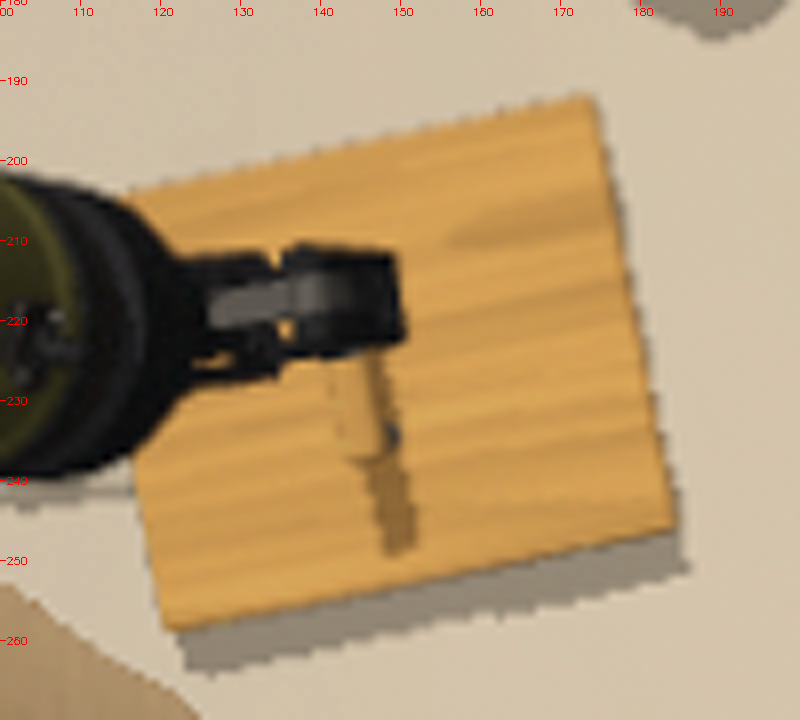

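View pics/d2.png

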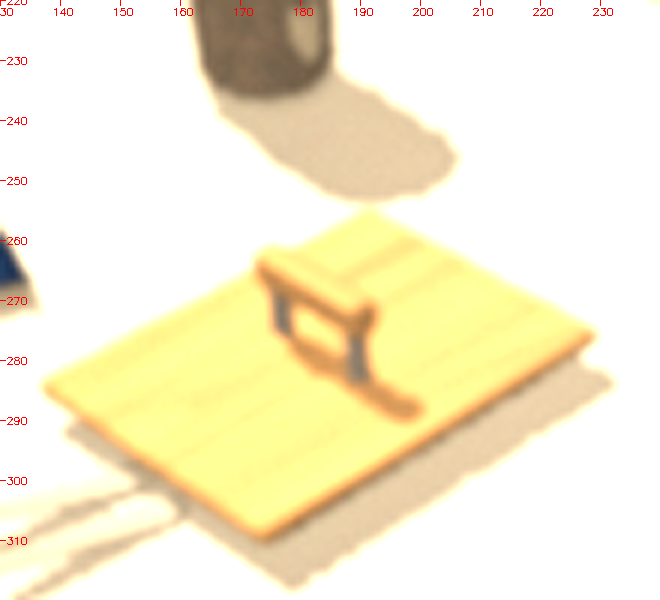

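Request:
play_rows:
  hand: [0, 0, 80, 120, 150, 150]
  xyz:
    - [50, -0.5, -2]
    - [105, -0.5, -2]
    - [150, -0.5, -2]
    - [167, -0.5, -2]
    - [167, -0.5, -2]
    - [167, -0.5, -2]
  turn: [-0.04, -0.04, -0.04, -0.04, -0.04, -0.04]
  newtons: 25

```text
time_s: 4.25
position: [0.5198, 0.2368, 0.0349]
tool_rot: [0.705, -0.061, 0.703, 0.062]
force: [0.2, 0.7, 0.1]
finger_gap: 0.412
```

```bash
python3 - <<'E'
from mv import *
s=st();print(s["time_s"],s["position"],s["finger_gap"])
im=manip.get_image("scene");crop(im,130,200,130,120,6,"pics/d3.png")
E
```

```text
4.25 [0.51976208 0.23684235 0.03487375] 0.4122600396239627
```

View pics/d3.png

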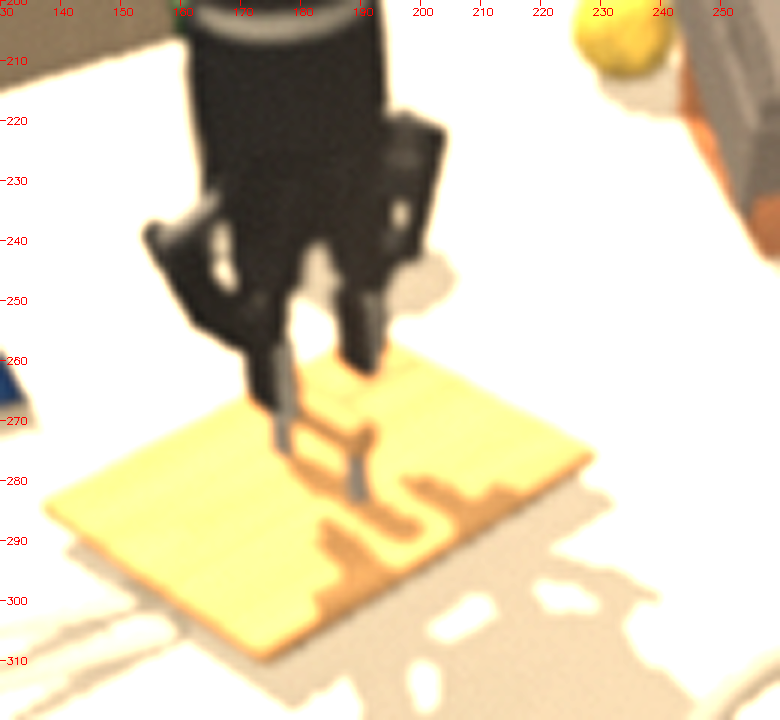

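Request:
play_rows:
  hand: [200, 230, 255, 255, 255]
  xyz:
    - [2, 0, 0]
    - [2, 0, 0]
    - [2, 0, 0]
    - [2, 0, 0]
    - [2, 0, 0]
  turn: [0, 0, 0, 0, 0]

```text
time_s: 4.92
position: [0.5193, 0.2373, 0.0323]
tool_rot: [0.705, -0.061, 0.704, 0.063]
force: [-0.8, 1.5, 5.5]
finger_gap: 0.15
```

Request:
play_rows:
  hand: [255, 255, 255, 255]
  xyz:
    - [-20, 0, 0]
    - [-60, 0, 0]
    - [-110, 0, 0]
    - [-150, 0, 0]
  turn: [0, 0, 0, 0]

```text
time_s: 5.42
position: [0.518, 0.236, 0.1825]
tool_rot: [0.704, -0.062, 0.704, 0.062]
force: [1.1, 0.5, -3.0]
finger_gap: 0.151
```

```bash
python3 - <<'E'
from mv import *
s=st();print(s["time_s"],s["position"],s["finger_gap"],s["force"])
im=manip.get_image("scene");crop(im,120,150,160,120,5,"pics/d4.png")
pb=[.578,-.116,-.366]
print(turn(s,pb[2]+np.pi/2))
b=np.array([.578,-.116,0]);h=np.array([np.cos(-.366),np.sin(-.366),0])
for u,w in((-6.8,201.9),(-32,256)):
  P=b+h*u/1e3;P[2]=w/1e3-.0187;print(P,to(s,P))
E
```

```text
5.425 [0.5180276  0.23600014 0.18252779] 0.15113825213718762 [ 1.0554484   0.49476053 -3.04212684]
0.541135028566901
[ 0.57165039 -0.11356639  0.1832    ] [  -0.5 -353.6   -8.1]
[ 0.54811948 -0.10454774  0.2373    ] [ -54.6 -340.6  -29.7]
```

View pics/d4.png

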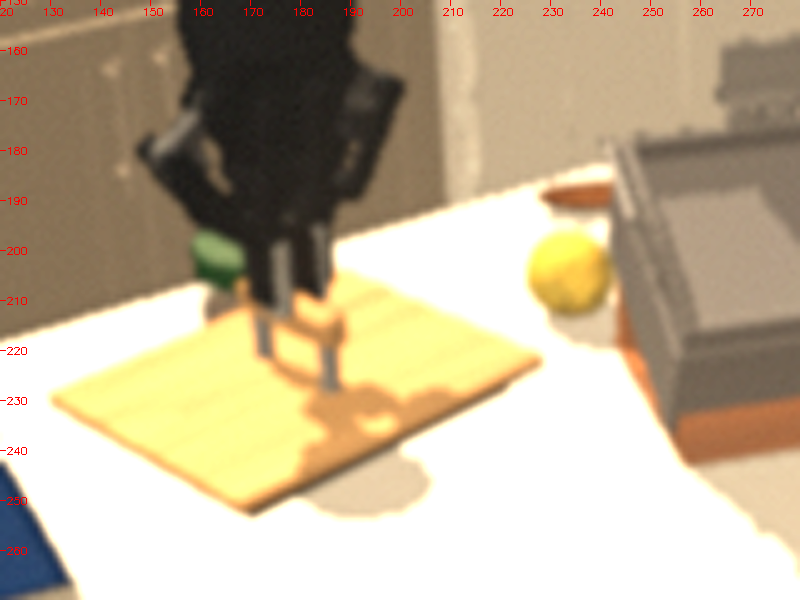

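```bash
python3 - <<'E'
from mv import *
s=st()
b=np.array([.578,-.116,0]);h=np.array([np.cos(-.366),np.sin(-.366),0])
P=b+h*-.061;P[2]=.300;print(P,to(s,P))
E
```

```text
[ 0.52104025 -0.09416912  0.3       ] [-112.9 -326.2  -56.4]
```

Request:
play_rows:
  hand: [255, 255, 255, 255, 255, 255, 255, 255]
  xyz:
    - [-40, -20, -5]
    - [-80, -70, -12]
    - [-105, -130, -22]
    - [-113, -185, -32]
    - [-113, -240, -42]
    - [-113, -290, -51]
    - [-113, -326, -56]
    - [-113, -326, -56]
  turn: [0, 0.09, 0.19, 0.3, 0.4, 0.48, 0.54, 0.54]

```text
time_s: 6.48
position: [0.5192, -0.0969, 0.2932]
tool_rot: [0.695, 0.129, 0.696, -0.13]
force: [-0.4, -0.1, -2.8]
finger_gap: 0.149
```

```bash
python3 - <<'E'
from mv import *
for n in("top","scene"): np.save(n+"2.npy",manip.get_image(n))
s=st();print(s["time_s"],s["position"],s["finger_gap"],s["force"],turn(s,-.366+np.pi/2))
crop(np.load("top2.npy"),220,120,160,120,5,"pics/f1.png");crop(np.load("scene2.npy"),210,80,160,150,4,"pics/f2.png")
E
```

```text
6.575 [ 0.51937775 -0.09453287  0.29336235] 0.15226760712164747 [ 0.30007338 -0.09586629 -2.5268408 ] 0.00062083665818502
```

View pics/f1.png

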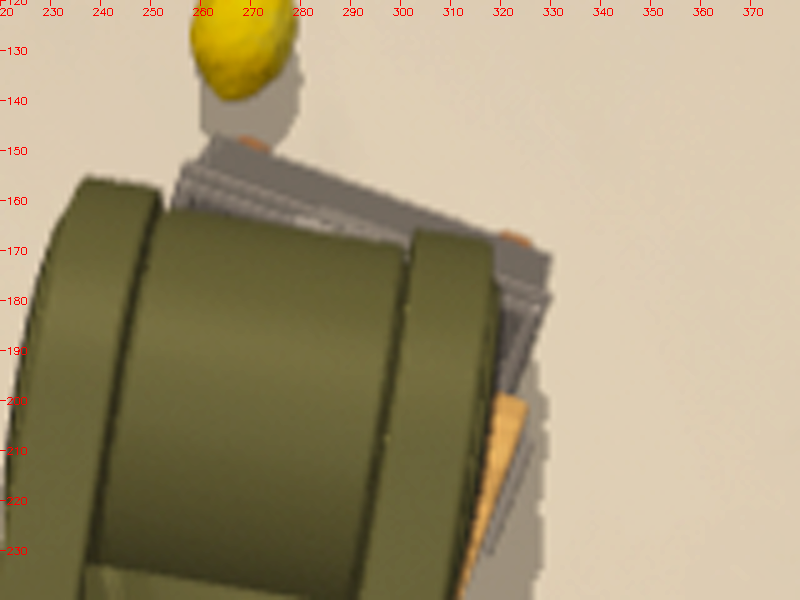

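View pics/f2.png

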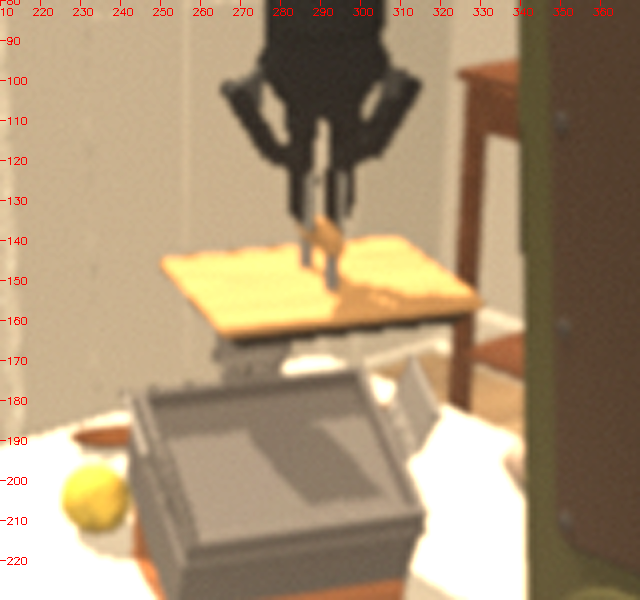

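```bash
python3 - <<'E'
from edge import *
from mv import *
s=st();im=np.load("scene2.npy")
z=s["position"][2]+.0187-.051
p0=np.array([s["position"][0],s["position"][1],-.366,z])
a=lc(.020);b=lc(.012)
S=[("scene",a[i],a[(i+1)%4]) for i in range(4)]
l=edgefit(lidT,S,{"scene":im},p0,np.array([0,0,0,500]),3)
print("tool minus lid",(s["position"]-[l[0],l[1],0]))
i0=np.load("scene0.npy")
B=np.load("pb.npy");B[3:]=[.132,0]
SB=[("scene",iBL,iBR),("scene",FL,FR),("scene",iFR,iBR),("scene",*part(FR,BR,0,.2)),("scene",*part(FR,BR,.85,1)),("scene",iFL,iFR)]
for sub in(SB,SB[1:],SB[:2]+SB[3:5]):
  e=edgefit(binT,sub,{"scene":i0},B,np.array([0,0,0,3000,3000.]),3)
q=6
for I,T,S_,p,fn in((im,lidT,S,l,"k1"),(i0,binT,SB,e,"k2")):
    J=cv2.resize(I,None,fx=q,fy=q,interpolation=cv2.INTER_CUBIC);R,t=T(p)
    for _,A,Bb in S_:
        z_=proj("scene",np.array([A,Bb])@R.T+t);z_=np.int32((z_+.5)*q-.5);cv2.line(J,tuple(z_[0]),tuple(z_[1]),(255,0,0),1)
    c=np.int32(proj("scene",t[None])[0]*q);cv2.imwrite(f"pics/{fn}.png",cv2.convertScaleAbs(J[c[1]-220:c[1]+220,c[0]-290:c[0]+290,::-1],alpha=1.2))
E
python3 -c "
import cv2,numpy as np
cv2.imwrite('pics/k.png',cv2.resize(np.hstack([cv2.imread('pics/k1.png'),cv2.imread('pics/k2.png')]),(800,303)))"
```

```text
n 97 rms 0.57 med 0.38 p [ 0.5106 -0.0901 -0.3657  0.261 ]
tool minus lid [ 0.0087506  -0.00444036  0.29336235]
n 145 rms 0.96 med 0.71 p [ 0.5755 -0.1109 -0.3462  0.132   0.    ]
n 125 rms 1.0 med 0.96 p [ 0.5721 -0.1086 -0.3444  0.132  -0.    ]
n 92 rms 0.55 med 0.3 p [ 0.5789 -0.1118 -0.3353  0.132   0.    ]
```

View pics/k1.png

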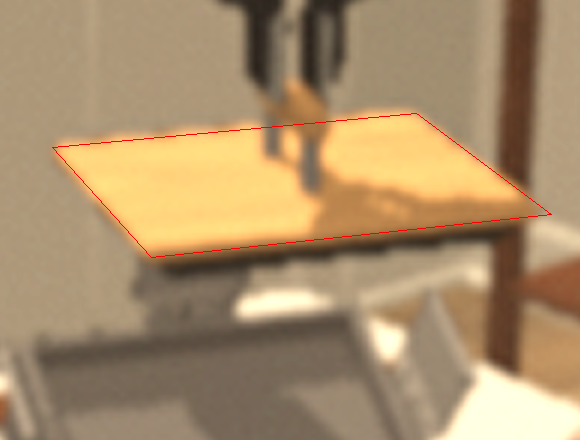

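View pics/k2.png

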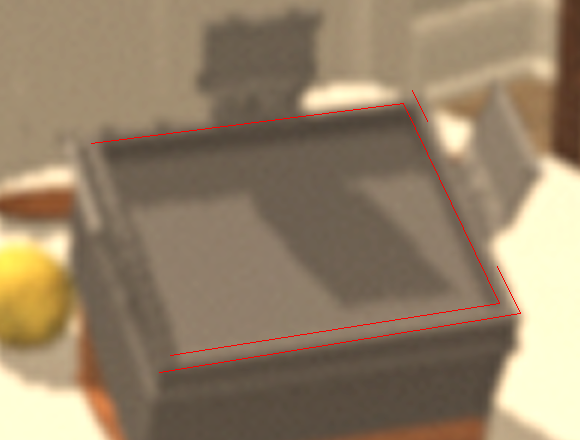

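```bash
python3 - <<'E'
from edge import *
from mv import *
s=st();im=np.load("scene2.npy")
crop(im,240,110,100,60,8,"pics/m.png")
def T6(p):
    R=(Ro.from_euler("z",p[2])*Ro.from_euler("y",p[4])).as_matrix()
    g=np.array([p[0],p[1],p[3]])  # grip pt
    return R,g-R@np.array([0,0,.051])
z=s["position"][2]+.0187
a=lc(.020)
S=[("scene",a[i],a[(i+1)%4]) for i in range(4)]
for pt in(-.1,0,.1):
  p0=np.array([s["position"][0]-.004,s["position"][1]+.002,-.366,z,pt])
  l=edgefit(T6,S,{"scene":im},p0,np.array([0,0,200,500,5]),3)
  print((l[:2]-s["position"][:2])*1000)
E
```

```text
n 97 rms 0.53 med 0.32 p [ 0.5114 -0.0905 -0.3651  0.3119 -0.0079]
[-7.99243253  3.99195298]
n 97 rms 0.54 med 0.32 p [ 0.5113 -0.0905 -0.3651  0.312  -0.0079]
[-8.0489916   4.04451307]
n 97 rms 0.54 med 0.39 p [ 0.5111 -0.0904 -0.3652  0.312  -0.007 ]
[-8.26840312  4.12928453]
```

View pics/m.png

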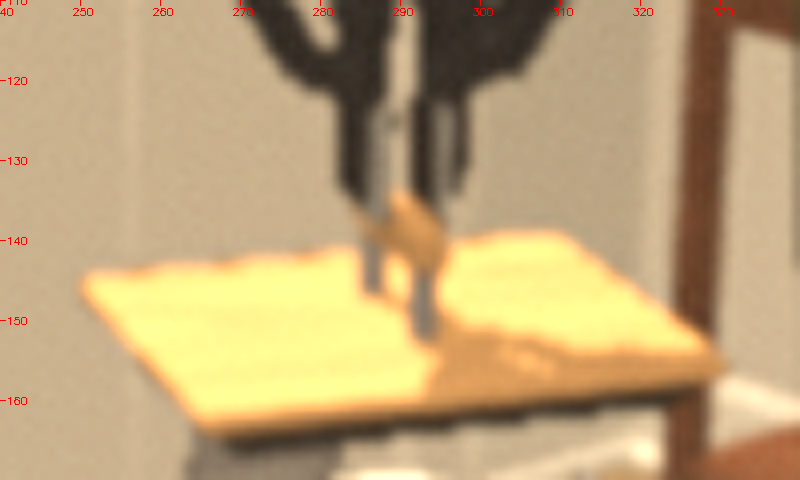

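```bash
python3 - <<'E'
from edge import *
from mv import *
s=st();t=s["position"];R=Ro.from_euler("z",-.366).as_matrix()
f=lambda L:np.round(proj("scene",np.array(L)@R.T+t),1).tolist()
print("tips pads +y side (back,front), -y side",f([[.011,.007,0],[-.011,.007,0],[.011,-.007,0],[-.011,-.007,0]]))
for d in(0,-.009):
  print(d,"bar top back/front",f([[.033+d,0,.0187+.008],[-.033+d,0,.0187+.008]]),"posts at plate back/front",f([[.024+d,0,.0187-.031],[-.024+d,0,.0187-.031]]))
  print(" plate corners FL FR BR BL",f([[x+d,y,.0187-.031] for x,y in((-.073,.088),(-.073,-.088),(.073,-.088),(.073,.088))]))
E
```

```text
tips pads +y side (back,front), -y side [[285.0, 143.5], [287.9, 146.0], [290.0, 143.0], [293.0, 145.5]]
0 bar top back/front [[284.9, 131.1], [293.7, 138.3]] posts at plate back/front [[285.8, 146.2], [292.1, 151.9]]
 plate corners FL FR BR BL [[265.1, 161.7], [331.3, 154.7], [309.2, 138.2], [248.9, 143.7]]
-0.009 bar top back/front [[286.0, 132.1], [295.0, 139.3]] posts at plate back/front [[286.9, 147.2], [293.3, 153.0]]
 plate corners FL FR BR BL [[266.2, 162.9], [332.8, 155.8], [310.4, 139.1], [249.8, 144.7]]
```

```bash
cat >> mv.py <<'E'
B0=np.array([.577,-.115,0]);YB=-.364
def uw(u,w,v=0): # mm in bin vertical plane: grip point -> TCP world
    h=np.array([np.cos(YB),np.sin(YB),0]);y=np.array([-np.sin(YB),np.cos(YB),0])
    P=B0+h*u/1e3+y*v/1e3;P[2]=w/1e3-.0187;return P
def toB(s): # current grip point in u,v,w mm
    h=np.array([np.cos(YB),np.sin(YB),0]);y=np.array([-np.sin(YB),np.cos(YB),0]);d=s["position"]-B0
    return np.round([d@h*1e3,d@y*1e3,s["position"][2]*1e3+18.7],1)
E
python3 - <<'E'
from mv import *
s=st();print(toB(s))
k=np.tan(np.deg2rad(25))
for up in(50,15,0): print(up,to(s,uw(-8-up*k,202+up)))
E
```

```text
[-61.1  -1.4 312.1]
50 [60.   1.4 29.9]
15 [95.   1.4 46.3]
0 [110.    1.4  53.3]
```

Request:
play_rows:
  hand: [255, 255, 255, 255, 255]
  xyz:
    - [30, 1.5, 16]
    - [60, 1.5, 30]
    - [80, 1.5, 39]
    - [93, 1.5, 45]
    - [93, 1.5, 45]
  turn: [0, 0, 0, 0, 0]

```text
time_s: 7.2
position: [0.5619, -0.1083, 0.2]
tool_rot: [0.695, 0.128, 0.696, -0.128]
force: [0.3, 0.4, -2.4]
finger_gap: 0.15
```

```bash
python3 - <<'E'
from mv import *
np.save("scene3.npy",manip.get_image("scene"))
s=st();print(s["time_s"],toB(s),s["force"])
crop(np.load("scene3.npy"),220,120,120,110,6,"pics/g.png")
E
```

```text
7.25 [-16.1   0.9 219.6] [-0.18218258  0.6893156  -3.00467356]
```

View pics/g.png

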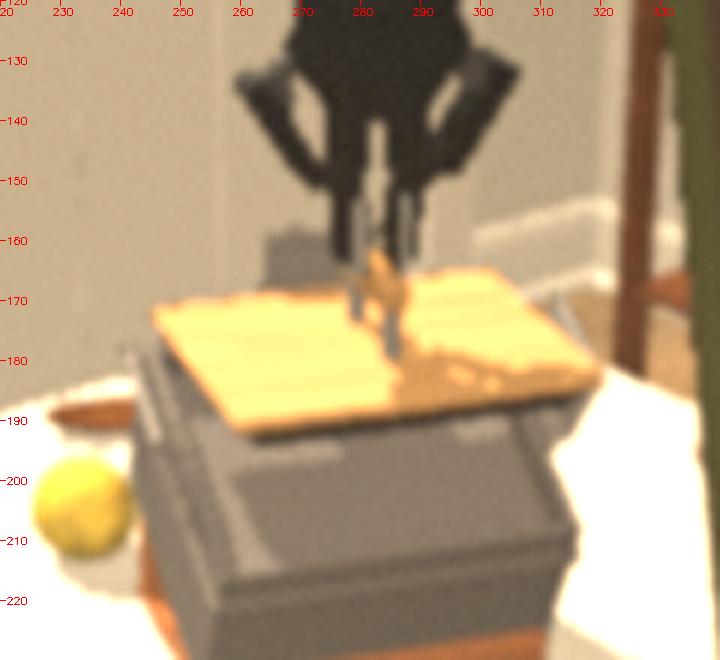

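Request:
play_rows:
  hand: [255, 255, 255, 255, 255, 255]
  xyz:
    - [5, -0.5, 2]
    - [10, -0.5, 4.5]
    - [13, -0.5, 6]
    - [15, -0.5, 7]
    - [17, -0.5, 8]
    - [17, -0.5, 8]
  turn: [0, 0, 0, 0, 0, 0]

```text
time_s: 8.0
position: [0.5697, -0.1125, 0.1837]
tool_rot: [0.695, 0.128, 0.695, -0.128]
force: [0.5, -0.8, -3.8]
finger_gap: 0.149
```

```bash
python3 - <<'E'
from mv import *
np.save("scene3.npy",manip.get_image("scene"))
s=st();print(s["time_s"],toB(s),s["force"],s["torque"])
crop(np.load("scene3.npy"),220,130,120,100,6,"pics/g2.png")
E
```

```text
8.05 [-7.700e+00 -2.000e-01  2.026e+02] [ 1.34245275 -0.03661946 -3.72083279] [0.02757296 0.02331988 0.00104785]
```

View pics/g2.png

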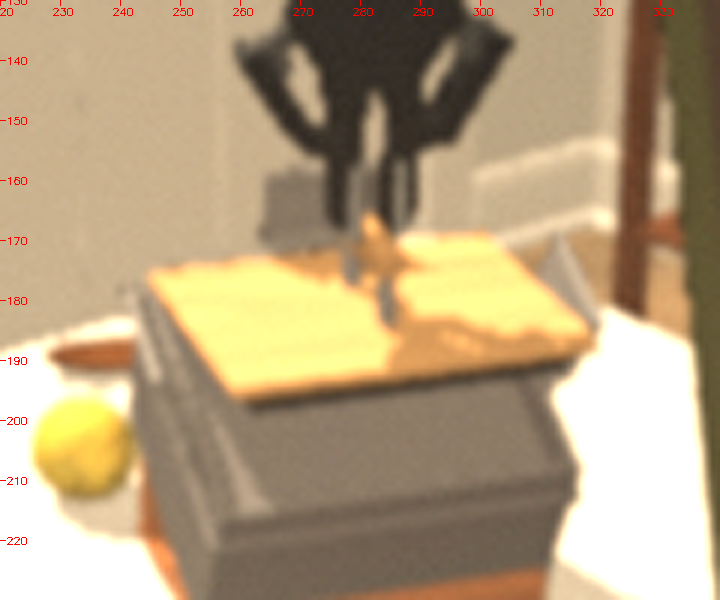

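```bash
python3 - <<'E'
from fit import *
from mv import *
s=st();R=Ro.from_euler("z",YB).as_matrix();t=s["position"]+[0,0,.0187-.051]
print("lid corners FL FR BR BL",np.round(proj("scene",lidP@R.T+t)+.5,1).tolist())
Rb,tb=binT([B0[0],B0[1],YB,.132,0])
print("bin corners",np.round(proj("scene",binP@Rb.T+tb)+.5,1).tolist())
E
```

```text
lid corners FL FR BR BL [[259.1, 194.8], [320.6, 186.7], [300.9, 168.4], [244.7, 174.9]]
bin corners [[257.2, 216.9], [318.0, 208.0], [301.1, 170.5], [243.7, 177.1]]
```

```bash
python3 - <<'E'
from fit import *
from mv import *
im=np.load("scene0.npy");s=9;x0,y0,w,h=235,150,88,80
c=cv2.resize(im[y0:y0+h,x0:x0+w,::-1],None,fx=s,fy=s,interpolation=cv2.INTER_CUBIC);c=cv2.convertScaleAbs(c,alpha=1.2)
Rb,tb=binT([B0[0],B0[1],YB,.132,0])
iP=np.c_[C*[.067,.082],np.zeros(4)]
def L(P,col):
    q=np.int32((proj("scene",P@Rb.T+tb)+.5-[x0,y0])*s);cv2.polylines(c,[q],True,col,1)
L(binP,(0,0,255));L(iP,(0,255,0))
bp=np.c_[C*[.075,.09],np.full(4,-.095)];L(bp,(255,0,0))
for y in range(y0,y0+h,10): cv2.putText(c,str(y),(2,(y-y0)*s+4),0,.35,(0,0,0),1)
cv2.imwrite("pics/n.png",c[:600])
im=np.load("top0.npy");x0,y0,w,h=225,135,115,105;s=5.5
c=cv2.resize(im[y0:y0+h,x0:x0+w,::-1],None,fx=s,fy=s,interpolation=cv2.INTER_CUBIC);c=cv2.convertScaleAbs(c,alpha=1.2)
def L(P,col):
    q=np.int32((proj("top",P@Rb.T+tb)+.5-[x0,y0])*s);cv2.polylines(c,[q],True,col,1)
L(binP,(0,0,255));L(iP,(0,255,0))
cv2.imwrite("pics/n2.png",c)
E
```

```text
(no output)
```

View pics/n.png

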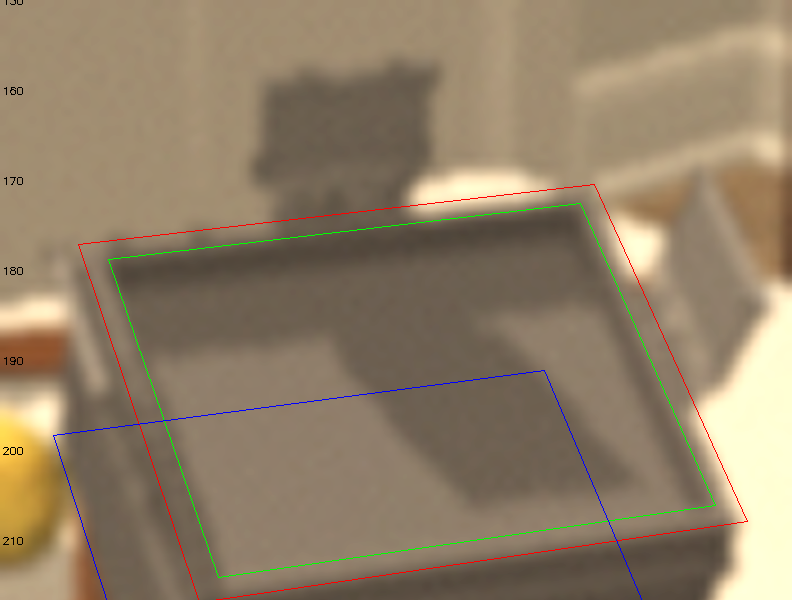

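View pics/n2.png

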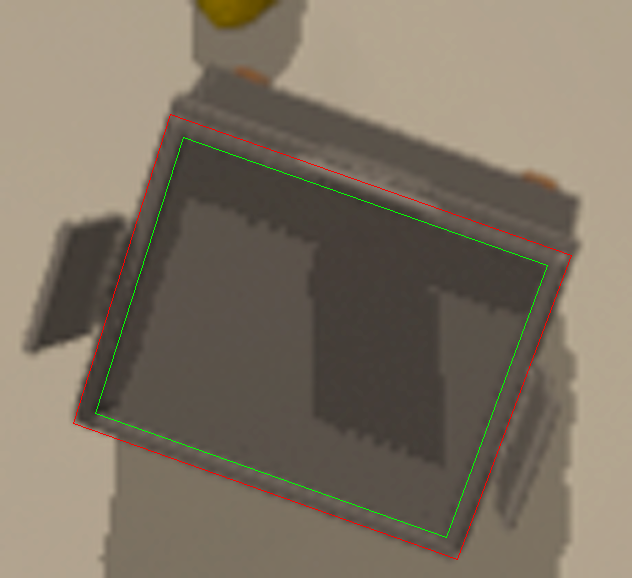

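Request:
play_rows:
  hand: [255, 255, 255]
  xyz:
    - [2, 0, 0]
    - [4, 0, 0]
    - [4, 0, 0]
  turn: [0, 0, 0]

```text
time_s: 8.43
position: [0.5683, -0.1119, 0.18]
tool_rot: [0.695, 0.128, 0.696, -0.128]
force: [-5.4, 1.4, 3.4]
finger_gap: 0.152
```

```bash
python3 - <<'E'
from mv import *
s=st();print(s["time_s"],toB(s),s["force"],s["torque"])
E
```

```text
8.425 [ -9.2  -0.2 198.7] [-5.40290347  1.36654185  3.3536218 ] [0.39847293 1.14274387 0.00590156]
```

Request:
play_rows:
  hand: [255, 255, 255, 255]
  xyz:
    - [3, 0, -2.5]
    - [6.5, 0, -4]
    - [10, 0, -5]
    - [10, 0, -5]
  turn: [0, 0, 0, 0]

```text
time_s: 8.93
position: [0.5639, -0.1102, 0.1694]
tool_rot: [0.695, 0.128, 0.696, -0.128]
force: [-5.8, 1.7, 1.4]
finger_gap: 0.145
```

```bash
python3 - <<'E'
from mv import *
np.save("scene3.npy",manip.get_image("scene"))
s=st();print(s["time_s"],toB(s),s["force"],s["torque"])
crop(np.load("scene3.npy"),220,130,120,100,6,"pics/g3.png")
E
```

```text
8.975 [-13.9  -0.2 188.2] [-5.98645635  0.66801703  2.7736916 ] [0.41772553 0.95468202 0.0576343 ]
```

View pics/g3.png

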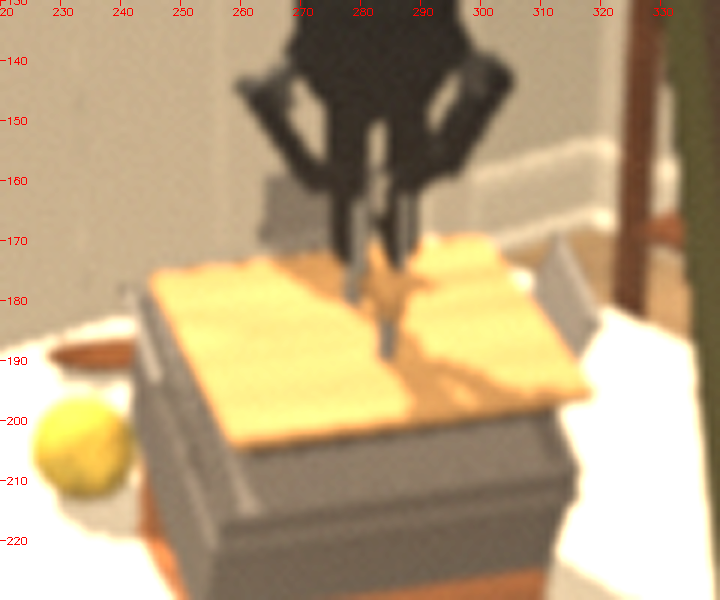

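Request:
play_rows:
  hand: [255, 255, 255, 255, 255]
  xyz:
    - [4, 0, -1.2]
    - [8, 0, -2.2]
    - [12, 0, -3]
    - [16, 0, -3.5]
    - [16, 0, -3.5]
  turn: [0, 0, 0, 0, 0]

```text
time_s: 9.6
position: [0.5602, -0.1089, 0.1531]
tool_rot: [0.694, 0.128, 0.696, -0.128]
force: [-4.7, 2.3, 1.2]
finger_gap: 0.155
```

```bash
python3 - <<'E'
from mv import *
np.save("scene3.npy",manip.get_image("scene"))
s=st();print(s["time_s"],toB(s),s["force"],s["torque"])
crop(np.load("scene3.npy"),220,130,120,100,6,"pics/g4.png")
E
```

```text
9.65 [-17.8  -0.3 171.9] [-5.58625345  2.31200452  2.41338681] [0.42381054 1.12863431 0.05533173]
```

View pics/g4.png

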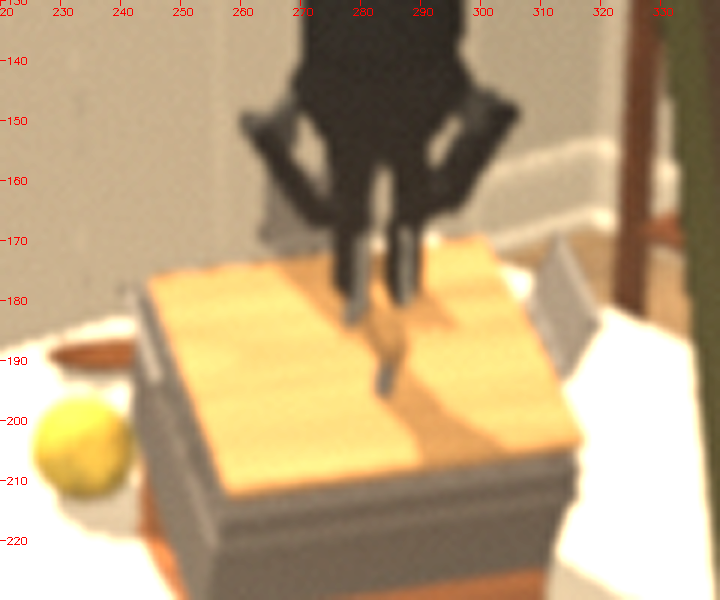

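Request:
play_rows:
  hand: [255, 255, 255, 255, 255]
  xyz:
    - [2, 0, -0.5]
    - [4, 0, -0.7]
    - [5.5, 0, -0.5]
    - [7, 0, 0]
    - [7, 0, 0]
  turn: [0, 0, 0, 0, 0]

```text
time_s: 10.28
position: [0.5597, -0.1087, 0.1478]
tool_rot: [0.694, 0.128, 0.696, -0.128]
force: [-11.1, 3.9, 12.4]
finger_gap: 0.152
```

```bash
python3 - <<'E'
from mv import *
np.save("scene3.npy",manip.get_image("scene"))
s=st();print(s["time_s"],toB(s),s["force"],s["torque"])
crop(np.load("scene3.npy"),220,130,120,100,6,"pics/g5.png")
E
```

```text
10.325 [-18.4  -0.2 166.5] [-10.72382048   4.1528385   13.27437334] [0.68116019 2.29203734 0.05057628]
```

View pics/g5.png

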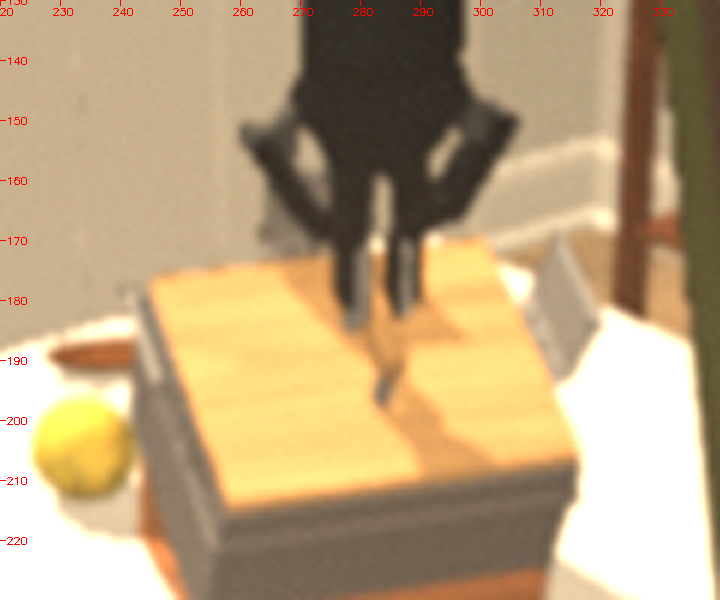

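```bash
python3 - <<'E'
from fit import *
from mv import *
h=np.array([np.cos(YB),np.sin(YB),0])
Rb,tb=binT([*(B0-h*.0017)[:2],YB,.132,0])
top=np.c_[C*[.073,.088],np.full(4,.008)]
print("home top",np.round(proj("scene",top@Rb.T+tb)+.5,1).tolist())
print("home bottom",np.round(proj("scene",(top-[0,0,.008])@Rb.T+tb)+.5,1).tolist())
print("rim",np.round(proj("scene",binP@Rb.T+tb)+.5,1).tolist())
im=np.load("scene3.npy");x0,y0,s=235,160,9
c=cv2.resize(im[y0:y0+66,x0:x0+88,::-1],None,fx=s,fy=s,interpolation=cv2.INTER_CUBIC)
cv2.imwrite("pics/p0.png",cv2.convertScaleAbs(c,alpha=1.3))
for P,col in((top,(0,0,255)),(top-[0,0,.008],(0,255,0))):
  cv2.polylines(c,[np.int32((proj("scene",P@Rb.T+tb)+.5-[x0,y0])*s)],True,col,1)
cv2.imwrite("pics/p.png",c)
E
```

```text
home top [[258.2, 214.7], [318.0, 206.0], [301.4, 169.4], [245.0, 175.9]]
home bottom [[257.9, 216.5], [317.4, 207.8], [300.9, 171.2], [244.7, 177.8]]
rim [[257.4, 217.2], [318.3, 208.2], [301.3, 170.7], [243.9, 177.4]]
```

View pics/p.png

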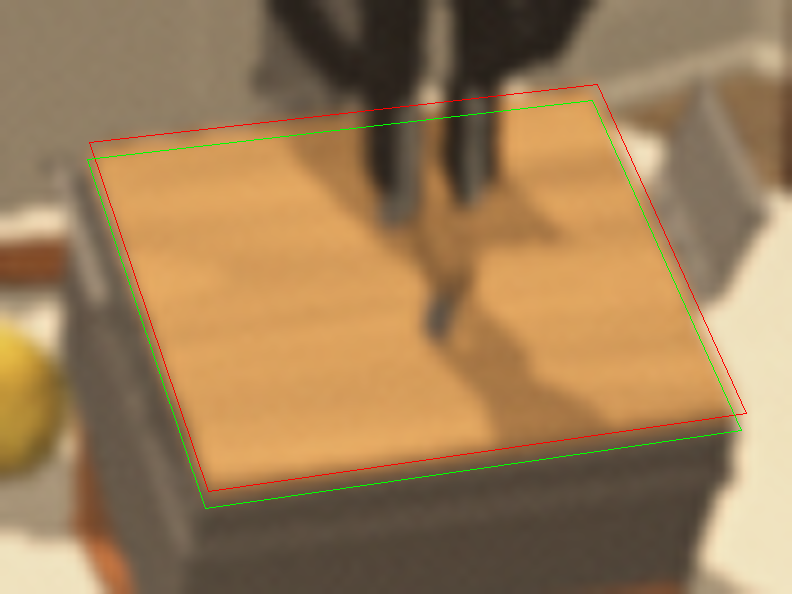

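View pics/p0.png

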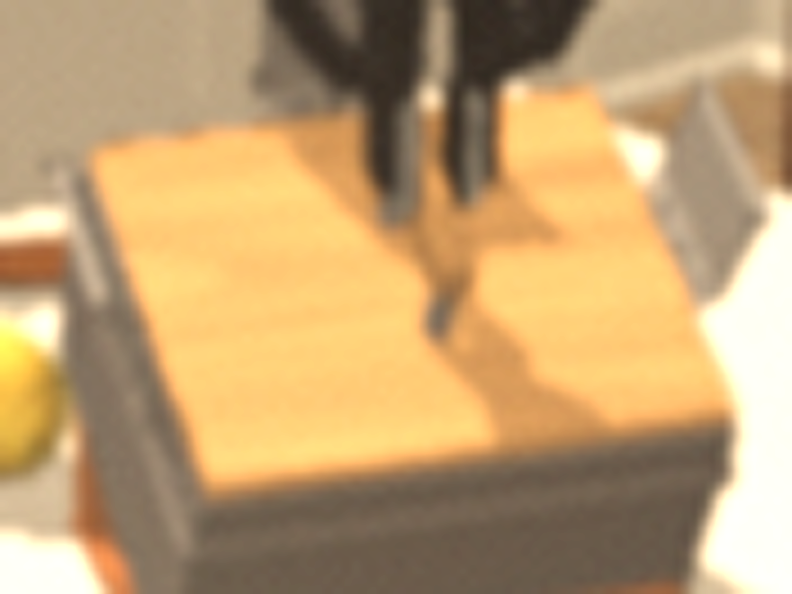

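Request:
play_rows:
  hand: [200, 120, 100, 100, 100, 100]
  xyz:
    - [-2, 0, 0]
    - [-2, 0, 0]
    - [-2, 0, 0]
    - [-20, 0, 0]
    - [-60, 0, 0]
    - [-90, 0, 0]
  turn: [0, 0, 0, 0, 0, 0]

```text
time_s: 11.08
position: [0.5622, -0.1096, 0.2382]
tool_rot: [0.696, 0.128, 0.695, -0.128]
force: [0.7, -0.3, 0.5]
finger_gap: 0.608
```

```bash
python3 - <<'E'
from mv import *
np.save("scene3.npy",manip.get_image("scene"))
np.save("top3.npy",manip.get_image("top"))
s=st();print(s["time_s"],toB(s),s["force"],s["torque"])
crop(np.load("scene3.npy"),230,150,100,80,8,"pics/g6.png")
crop(np.load("top3.npy"),210,120,140,120,5,"pics/g7.png")
E
```

```text
11.175 [-1.380e+01  2.000e-01  2.592e+02] [0.18425799 0.08363159 0.97571185] [ 0.00082035  0.0014379  -0.01804134]
```

View pics/g6.png

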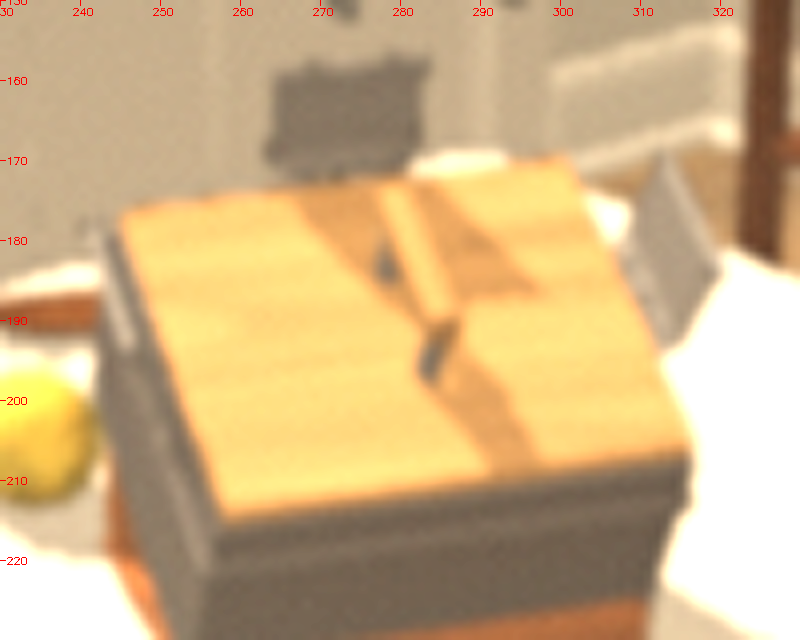

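View pics/g7.png

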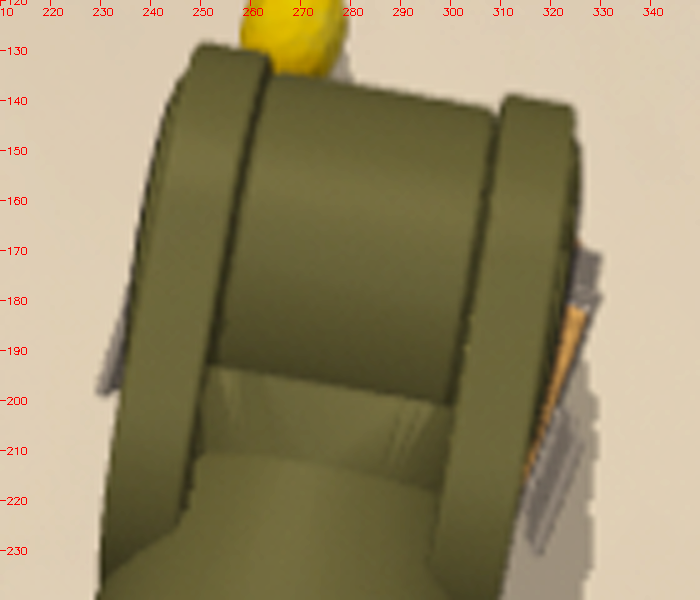

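Request:
play_rows:
  hand: [255, 255, 255, 255, 255, 255, 255]
  xyz:
    - [-10, 10, 0]
    - [-10, 50, 0]
    - [-10, 100, 0]
    - [-5, 155, 0]
    - [30, 155, 0]
    - [70, 155, 0]
    - [77, 155, 0]
  turn: [0, 0, 0, 0, 0, 0, 0]

```text
time_s: 12.05
position: [0.6143, 0.036, 0.1561]
tool_rot: [0.693, 0.127, 0.698, -0.129]
force: [0.4, -1.0, 0.4]
finger_gap: -0.0
```

```bash
python3 - <<'E'
from mv import *
np.save("scene4.npy",manip.get_image("scene"))
np.save("top4.npy",manip.get_image("top"))
s=st();print(s["time_s"],toB(s),s["position"][2],s["force"],s["joint_positions"][5])
crop(np.load("scene4.npy"),210,120,120,110,6,"pics/h6.png")
crop(np.load("top4.npy"),190,130,150,110,5,"pics/h7.png")
E
```

```text
12.15 [-16.9 154.7 177.8] 0.15906609040449649 [0.46311371 0.30208758 0.47119639] 0.4222659810703758
```

View pics/h6.png

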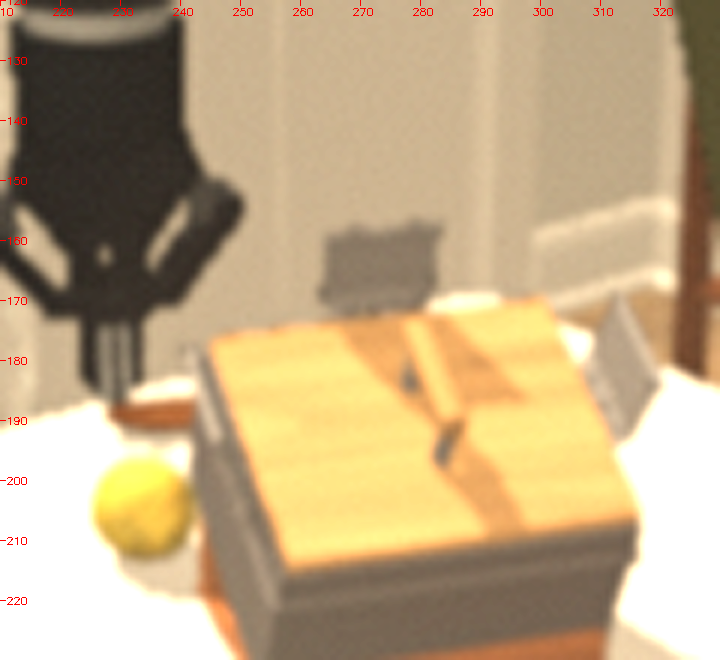

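View pics/h7.png

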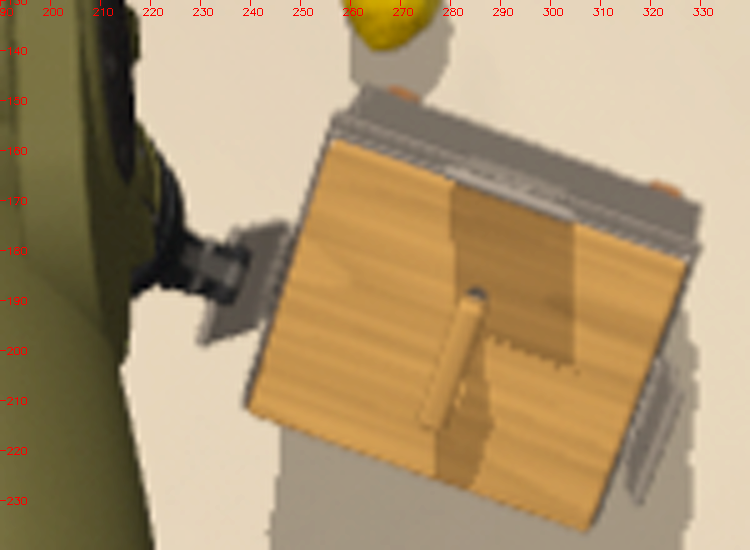

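```bash
python3 - <<'E'
from edge import *
from mv import *
s=st();print("tcp px",proj("top",s["position"])+.5, proj("scene",s["position"])+.5)
h=np.array([np.cos(YB),np.sin(YB),0])
for d in(0,-.0017):
  p=[*(B0+h*d)[:2],YB,.132,0];Rb,tb=binT(p)
  top=np.c_[C*[.073,.088],np.full(4,.008)]
  print("home corners FL FR BR BL",np.round(proj("top",top@Rb.T+tb)+.5,1).tolist())
  for a in(1.6,1.8,2.0,2.2):
    print(a,np.round(proj("top",np.array([[x,.095-.04*np.cos(a),.011+.04*np.sin(a)] for x in(-.03,.03)])@Rb.T+tb)+.5,1).tolist())
  iq=np.load("top4.npy")
  a=np.c_[C*[.073,.088],np.full(4,.008)]
  S=[("top",a[i],a[(i+1)%4]) for i in range(4)]
  edgefit(binT,S,{"top":iq},np.array(p),np.array([0,0,0,3000,3000]),3)
E
```

```text
tcp px [[217.88028239 180.8751639 ]] [[228.76587582 192.73873175]]
home corners FL FR BR BL [[238.7, 212.6], [307.3, 237.0], [327.7, 182.9], [256.0, 157.7]]
1.6 [[236.5, 201.8], [243.7, 178.6]]
1.8 [[233.4, 200.6], [240.6, 177.3]]
2.0 [[230.6, 199.1], [237.7, 175.9]]
2.2 [[228.2, 197.5], [235.3, 174.4]]
n 84 rms 0.8 med 0.59 p [ 0.5784 -0.1146 -0.3614  0.132  -0.    ]
home corners FL FR BR BL [[238.5, 213.3], [307.1, 237.7], [327.4, 183.6], [255.8, 158.4]]
1.6 [[236.3, 202.5], [243.5, 179.3]]
1.8 [[233.2, 201.2], [240.3, 178.0]]
2.0 [[230.4, 199.8], [237.4, 176.6]]
2.2 [[228.0, 198.2], [235.0, 175.1]]
n 84 rms 0.8 med 0.54 p [ 0.5783 -0.1145 -0.3614  0.132  -0.    ]
```

Request:
play_rows:
  hand: [255, 255, 255, 255, 255, 255, 255]
  xyz:
    - [12, -10, 0]
    - [12, -25, 0]
    - [12, -35, 0]
    - [12, -45, 0]
    - [12, -53, 0]
    - [12, -60, 0]
    - [12, -65, 0]
  turn: [0, 0, 0, 0, 0, 0, 0]

```text
time_s: 13.02
position: [0.5937, -0.0258, 0.1477]
tool_rot: [0.695, 0.128, 0.695, -0.128]
force: [-0.4, 1.4, -0.3]
finger_gap: 0.0
```

```bash
python3 - <<'E'
from mv import *
np.save("scene4.npy",manip.get_image("scene"))
s=st();print(s["time_s"],toB(s),s["position"][2],s["force"])
crop(np.load("scene4.npy"),210,120,120,110,6,"pics/h8.png")
E
```

```text
13.075 [-16.2  88.8 166.4] 0.14772237107389743 [ 0.64279674 -0.17007582  0.49029251]
```

View pics/h8.png

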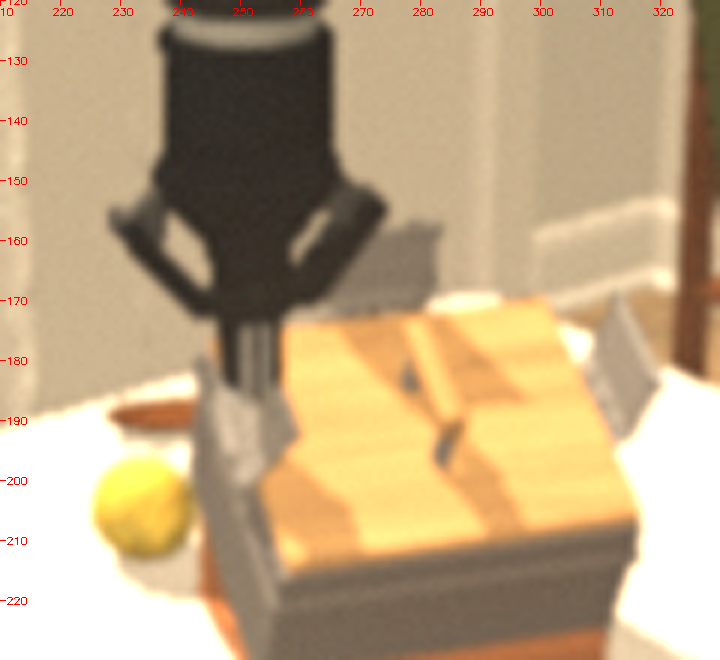

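Request:
play_rows:
  hand: [255, 255, 255, 255, 255, 255]
  xyz:
    - [0, -8, 0]
    - [0, -15, 0]
    - [0, -20, 0]
    - [3, -20, 0]
    - [6, -20, 0]
    - [6, -20, 0]
  turn: [0, 0, 0, 0, 0, 0]

```text
time_s: 13.82
position: [0.5866, -0.0437, 0.1414]
tool_rot: [0.695, 0.128, 0.696, -0.128]
force: [-0.2, -0.2, 0.2]
finger_gap: 0.0
```

```bash
python3 - <<'E'
from mv import *
np.save("scene4.npy",manip.get_image("scene"))
s=st();print(s["time_s"],toB(s),s["position"][2],s["force"])
crop(np.load("scene4.npy"),210,120,120,110,6,"pics/h9.png")
E
```

```text
13.875 [-16.4  70.1 160.2] 0.14147491756828673 [ 0.79582998 -0.51775745 -0.15067908]
```

View pics/h9.png

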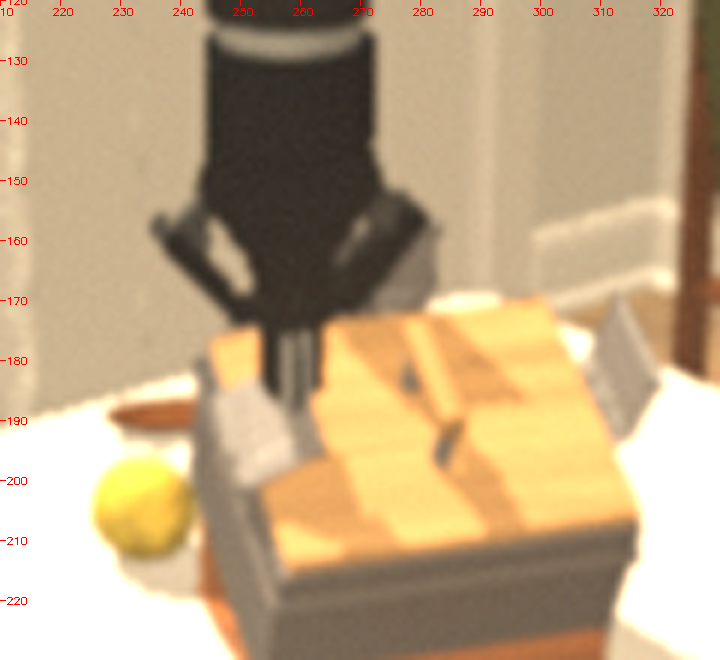

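Request:
play_rows:
  hand: [255, 255, 255, 255]
  xyz:
    - [2, 0, 0]
    - [4, 0, 0]
    - [6, 0, 0]
    - [6, 0, 0]
  turn: [0, 0, 0, 0]

```text
time_s: 14.38
position: [0.5867, -0.0439, 0.1357]
tool_rot: [0.695, 0.128, 0.695, -0.128]
force: [-0.1, 0.6, 0.9]
finger_gap: 0.002
```

```bash
python3 - <<'E'
from mv import *
np.save("scene4.npy",manip.get_image("scene"))
s=st();print(s["time_s"],toB(s),s["position"][2],s["force"])
crop(np.load("scene4.npy"),210,120,120,110,6,"pics/h10.png")
E
```

```text
14.425 [-16.2  69.8 154.4] 0.13574833192428407 [0.59145559 0.07616387 0.21567869]
```

View pics/h10.png

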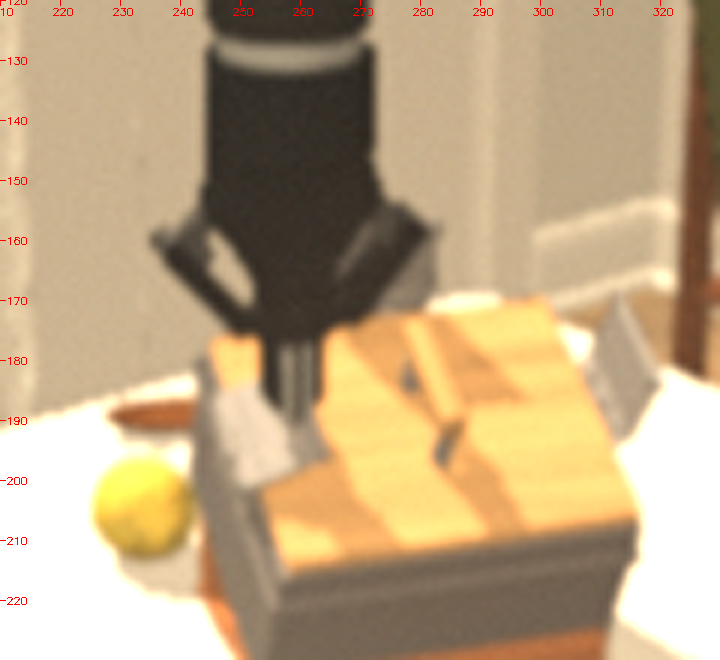

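Request:
play_rows:
  hand: [255, 255, 255, 255]
  xyz:
    - [2, 0, 0]
    - [4, 0, 0]
    - [6, 0, 0]
    - [6, 0, 0]
  turn: [0, 0, 0, 0]

```text
time_s: 14.92
position: [0.5866, -0.044, 0.1296]
tool_rot: [0.695, 0.128, 0.696, -0.128]
force: [0.2, 0.1, 0.7]
finger_gap: -0.0
```

Request:
play_rows:
  hand: [255, 255, 255, 255]
  xyz:
    - [2, 0, 0]
    - [4, 0, 0]
    - [5, 0, 0]
    - [5, 0, 0]
  turn: [0, 0, 0, 0]

```text
time_s: 15.42
position: [0.5867, -0.044, 0.1247]
tool_rot: [0.695, 0.128, 0.695, -0.128]
force: [0.1, -0.1, 0.7]
finger_gap: 0.003
```

```bash
python3 - <<'E'
from mv import *
np.save("scene4.npy",manip.get_image("scene"))
s=st();print(s["time_s"],toB(s),s["position"][2],s["force"])
crop(np.load("scene4.npy"),210,120,120,110,6,"pics/h11.png")
E
```

```text
15.475 [-16.3  69.8 143.5] 0.1247586043164856 [ 0.64573157 -1.13449678  0.95063853]
```

View pics/h11.png

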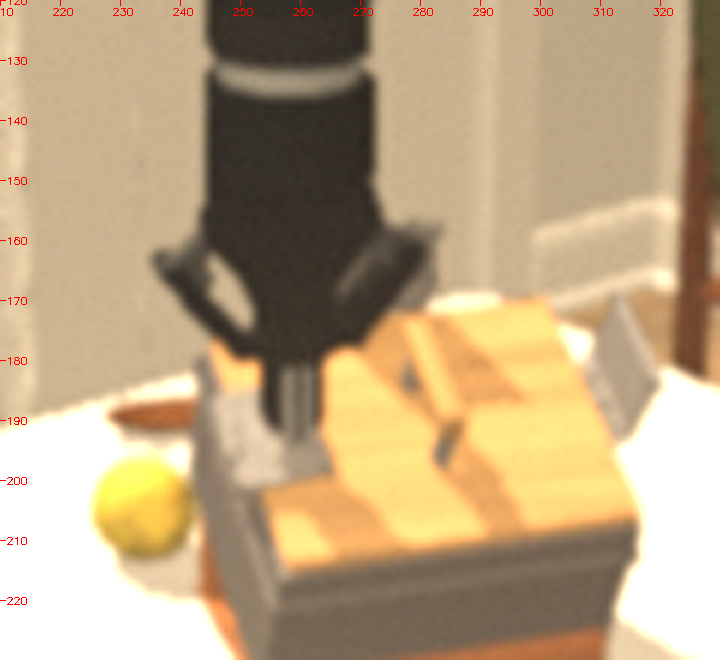

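Request:
play_rows:
  hand: [255, 255, 255, 255]
  xyz:
    - [2, 0, 0]
    - [4, 0, 0]
    - [5, 0, 0]
    - [5, 0, 0]
  turn: [0, 0, 0, 0]

```text
time_s: 15.98
position: [0.5869, -0.044, 0.1201]
tool_rot: [0.695, 0.128, 0.695, -0.128]
force: [-0.4, -0.5, 3.2]
finger_gap: -0.005
```

Request:
play_rows:
  hand: [255, 255, 255, 255]
  xyz:
    - [1, 0, 0]
    - [2, 0, 0]
    - [3, 0, 0]
    - [3, 0, 0]
  turn: [0, 0, 0, 0]

```text
time_s: 16.48
position: [0.5872, -0.0441, 0.1194]
tool_rot: [0.696, 0.128, 0.695, -0.128]
force: [-6.7, -0.2, 17.6]
finger_gap: 0.005
```

```bash
python3 - <<'E'
from mv import *
np.save("scene4.npy",manip.get_image("scene"))
s=st();print(s["time_s"],toB(s),s["position"][2],s["force"])
crop(np.load("scene4.npy"),210,120,120,110,6,"pics/h12.png")
E
```

```text
16.525 [-15.7  69.8 138.1] 0.11940507570381884 [-5.8055956   0.23221951 18.94368283]
```

View pics/h12.png

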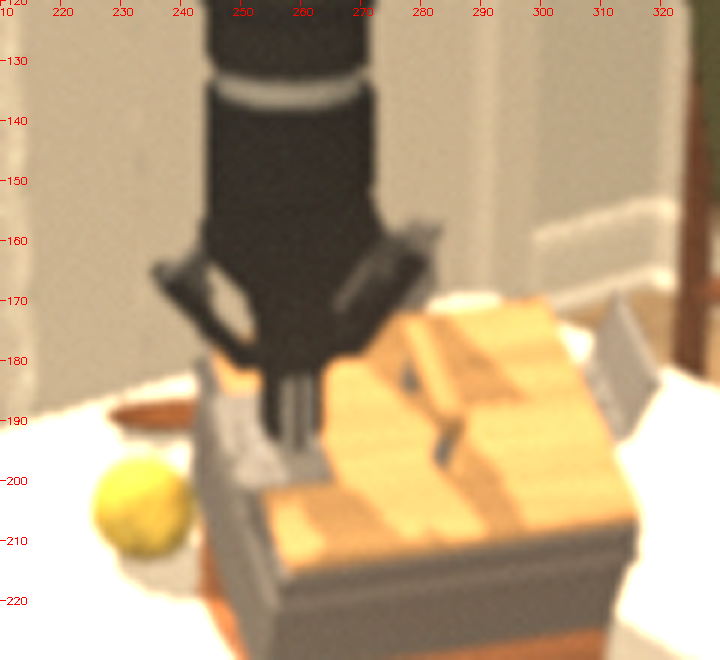

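Request:
play_rows:
  hand: [255, 255, 255, 255, 255, 255, 255, 255]
  xyz:
    - [-40, 0, 0]
    - [-90, -15, 0]
    - [-100, -70, 0]
    - [-100, -130, 0]
    - [-100, -185, 0]
    - [-90, -225, 0]
    - [-55, -228, 0]
    - [-30, -228, 0]
  turn: [0, 0, 0, 0, 0, 0, 0, 0]

```text
time_s: 17.52
position: [0.5043, -0.2575, 0.1452]
tool_rot: [0.695, 0.129, 0.696, -0.129]
force: [-0.1, 0.9, 0.2]
finger_gap: 0.002
```

```bash
python3 - <<'E'
from mv import *
np.save("scene4.npy",manip.get_image("scene"));np.save("top4.npy",manip.get_image("top"))
s=st();print(s["time_s"],toB(s),s["position"][2],s["force"])
crop(np.load("scene4.npy"),230,120,120,110,6,"pics/i1.png")
crop(np.load("top4.npy"),220,130,150,110,5,"pics/i2.png")
E
```

```text
17.625 [ -19.1 -158.2  162.3] 0.14361868152194088 [-1.05929477  0.5044205   0.33407226]
```

View pics/i1.png

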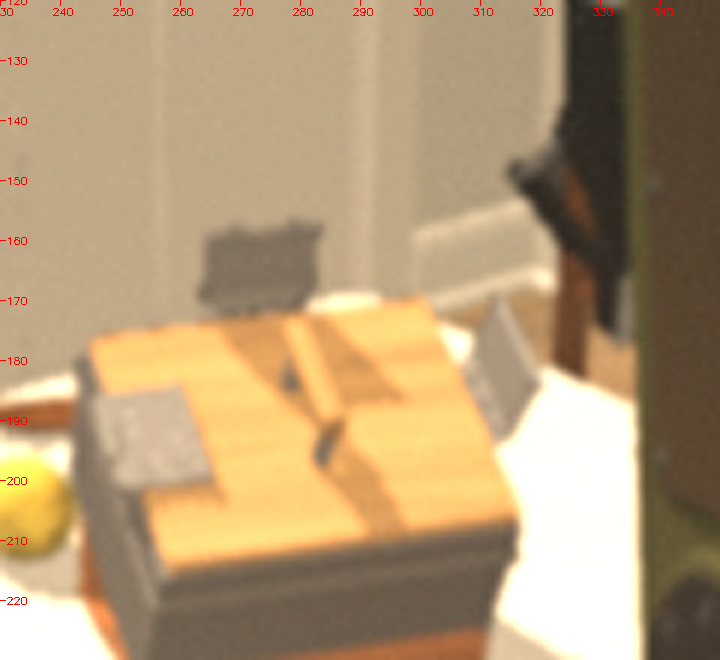

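View pics/i2.png

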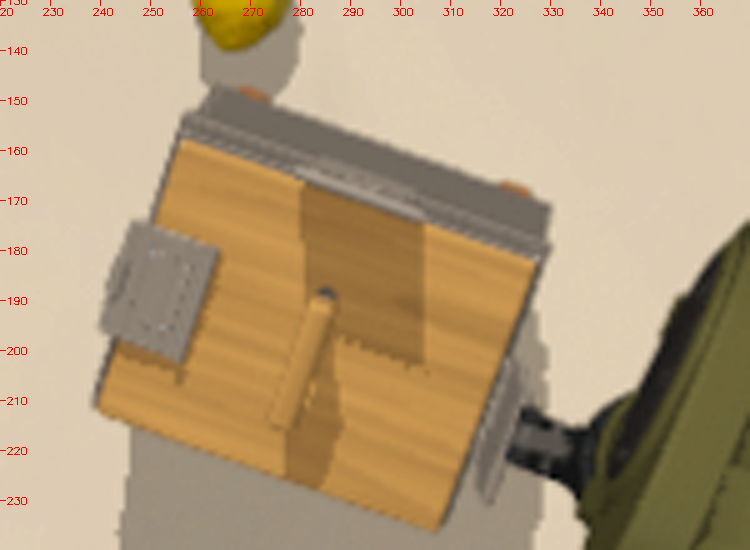

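Request:
play_rows:
  hand: [255, 255, 255, 255, 255, 255, 255, 255]
  xyz:
    - [-4, 15, 2]
    - [-4, 28, 2]
    - [-4, 38, 2]
    - [-4, 48, 2]
    - [-4, 56, 2]
    - [-4, 64, 2]
    - [-4, 72, 2]
    - [-4, 80, 2]
  turn: [0, 0, 0, 0, 0, 0, 0, 0]

```text
time_s: 18.62
position: [0.5357, -0.1826, 0.1507]
tool_rot: [0.695, 0.128, 0.696, -0.128]
force: [-0.4, -0.9, -0.7]
finger_gap: -0.001
```

```bash
python3 - <<'E'
from mv import *
np.save("scene4.npy",manip.get_image("scene"))
s=st();print(s["time_s"],toB(s),s["position"][2],s["force"])
crop(np.load("scene4.npy"),230,120,120,110,6,"pics/i3.png")
E
```

```text
18.675 [-14.5 -77.  169.4] 0.1507024446168737 [-0.21512521  0.14401393  0.2035635 ]
```

View pics/i3.png

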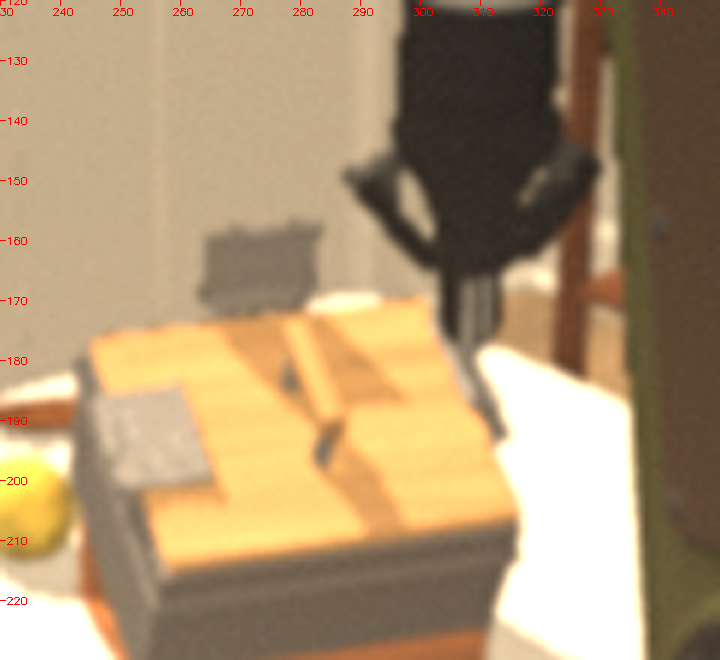

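Request:
play_rows:
  hand: [255, 255, 255, 255, 255, 255, 255, 255]
  xyz:
    - [2, 4, 0]
    - [5, 7, 0]
    - [8, 7, 0]
    - [12, 7, 0]
    - [16, 7, 0]
    - [20, 7, 0]
    - [24, 7, 0]
    - [27, 7, 0]
  turn: [0, 0, 0, 0, 0, 0, 0, 0]

```text
time_s: 19.68
position: [0.5383, -0.1765, 0.1236]
tool_rot: [0.695, 0.128, 0.695, -0.128]
force: [0.8, -0.8, 1.9]
finger_gap: 0.003
```

```bash
python3 - <<'E'
from mv import *
np.save("scene4.npy",manip.get_image("scene"))
s=st();print(s["time_s"],toB(s),s["position"][2],s["force"])
crop(np.load("scene4.npy"),230,120,120,110,6,"pics/i4.png")
E
```

```text
19.725 [-14.5 -71.2 142. ] 0.12327084525245349 [0.16963856 0.34558322 1.36098046]
```

View pics/i4.png

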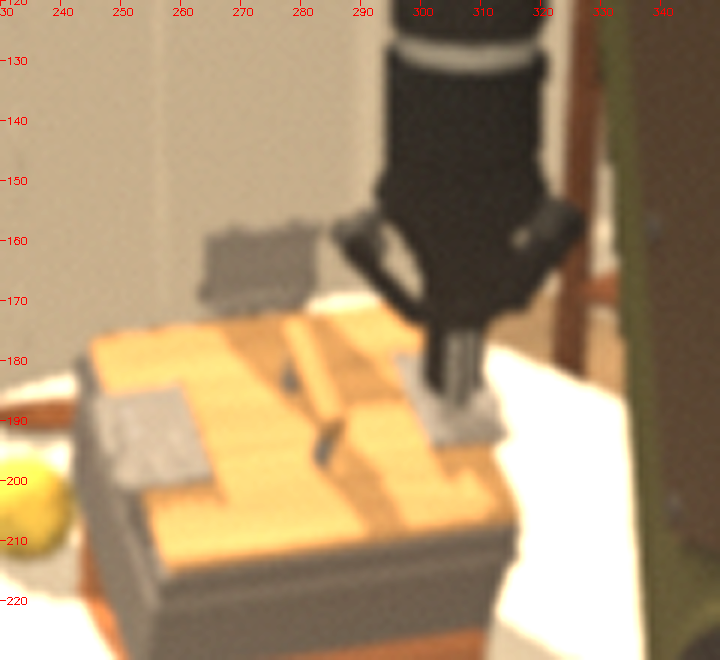

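Near flat; press a few mm more until it stops.

Request:
play_rows:
  hand: [255, 255, 255, 255, 255]
  xyz:
    - [1, 0, 0]
    - [2.5, 0, 0]
    - [4, 0, 0]
    - [5, 0, 0]
    - [5, 0, 0]
  turn: [0, 0, 0, 0, 0]

```text
time_s: 20.35
position: [0.5389, -0.1766, 0.121]
tool_rot: [0.696, 0.128, 0.695, -0.128]
force: [-3.8, 2.2, 15.5]
finger_gap: 0.003
```

Request:
play_rows:
  hand: [255, 255, 255, 255, 255, 255, 255, 255]
  xyz:
    - [-45, 0, 0]
    - [-100, 5, 0]
    - [-125, 30, 15]
    - [-125, 50, 50]
    - [-125, 70, 95]
    - [-125, 71, 130]
    - [-100, 71, 131]
    - [-63, 71, 131]
  turn: [0, 0, 0, 0, 0, 0, 0, 0]

```text
time_s: 21.35
position: [0.6872, -0.1572, 0.1814]
tool_rot: [0.696, 0.128, 0.695, -0.128]
force: [0.0, -0.4, 0.1]
finger_gap: -0.0
```

```bash
python3 - <<'E'
from mv import *
np.save("scene4.npy",manip.get_image("scene"));np.save("top4.npy",manip.get_image("top"))
s=st();print(s["time_s"],toB(s),s["position"][2],s["force"])
crop(np.load("scene4.npy"),230,100,120,120,5,"pics/j1.png")
crop(np.load("top4.npy"),220,130,150,110,5,"pics/j2.png")
E
```

```text
21.45 [113.7  -0.8 195.3] 0.1765945911343576 [-0.42716178  0.57194365 -1.21514129]
```

View pics/j1.png

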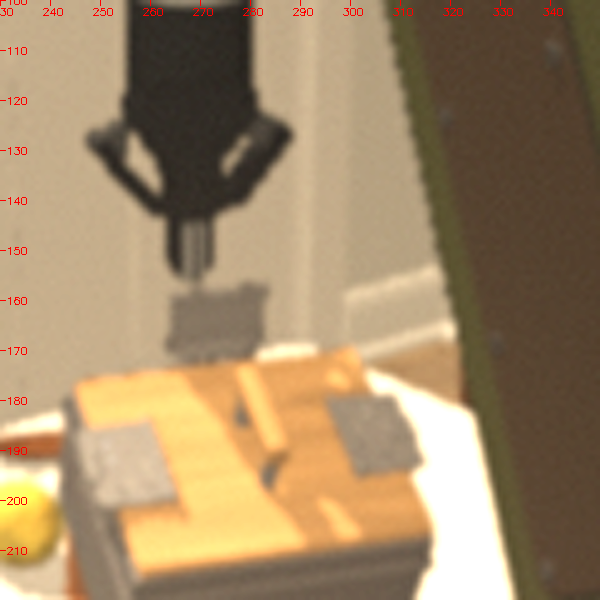

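View pics/j2.png

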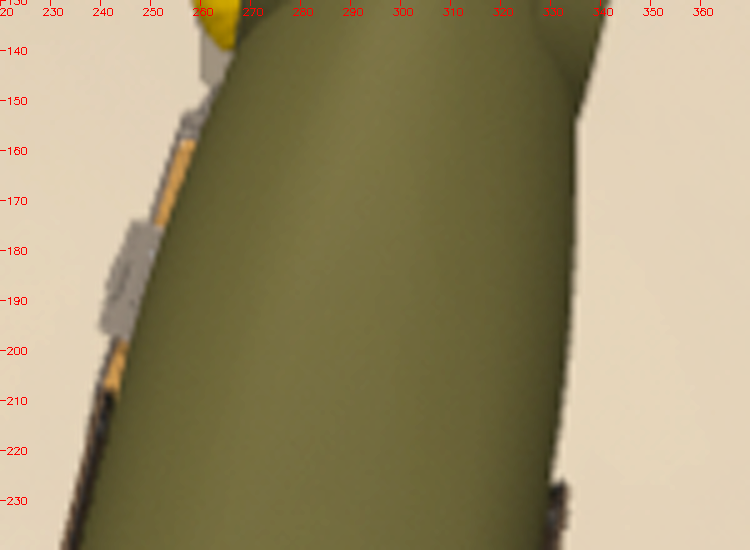

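Request:
play_rows:
  hand: [255, 255, 255, 255, 255, 255, 255, 255]
  xyz:
    - [7, 0, -8]
    - [9, 0, -20]
    - [9, 0, -28]
    - [9, 0, -36]
    - [9, 0, -44]
    - [9, 0, -52]
    - [9, 0, -60]
    - [9, 0, -60]
  turn: [0, 0, 0, 0, 0, 0, 0, 0]

```text
time_s: 22.45
position: [0.6292, -0.1352, 0.1731]
tool_rot: [0.695, 0.128, 0.696, -0.128]
force: [-0.7, 0.4, -0.3]
finger_gap: 0.001
```

```bash
python3 - <<'E'
from mv import *
np.save("scene4.npy",manip.get_image("scene"))
s=st();print(s["time_s"],toB(s),s["position"][2],s["force"])
crop(np.load("scene4.npy"),230,110,110,110,6,"pics/j3.png")
E
```

```text
22.5 [ 56.2  -0.3 191.6] 0.17293588316220887 [ 0.64780197 -1.07751123 -0.70454508]
```

View pics/j3.png

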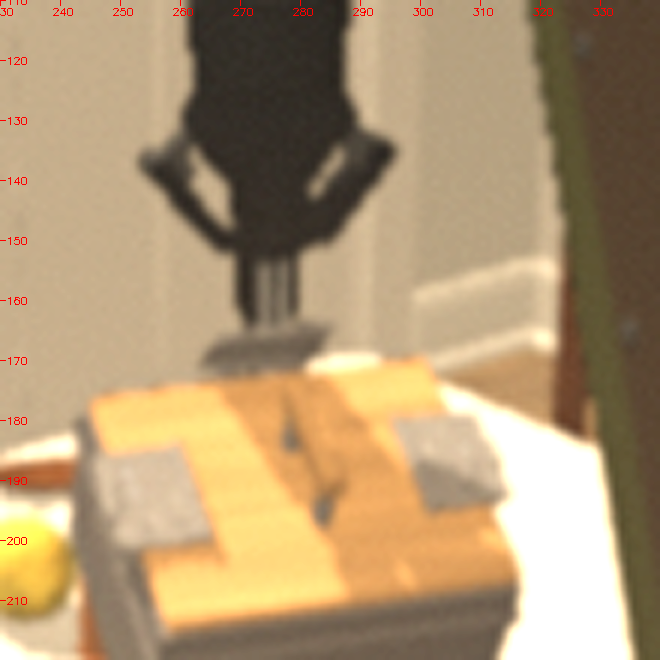

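Request:
play_rows:
  hand: [255, 255, 255, 255, 255, 255, 255, 255]
  xyz:
    - [0, 0, -6]
    - [0, 0, -12]
    - [3, 0, -17]
    - [7, 0, -17]
    - [11, 0, -17]
    - [15, 0, -17]
    - [19, 0, -17]
    - [22, 0, -17]
  turn: [0, 0, 0, 0, 0, 0, 0, 0]

```text
time_s: 23.5
position: [0.614, -0.1294, 0.1505]
tool_rot: [0.695, 0.128, 0.695, -0.128]
force: [-0.9, -0.1, 1.8]
finger_gap: -0.002
```

```bash
python3 - <<'E'
from mv import *
np.save("scene4.npy",manip.get_image("scene"))
s=st();print(s["time_s"],toB(s),s["position"][2],s["force"])
crop(np.load("scene4.npy"),230,110,110,110,6,"pics/j4.png")
E
```

```text
23.55 [ 39.7  -0.3 168.9] 0.1502249760337376 [0.21651389 1.10075595 2.01742174]
```

View pics/j4.png

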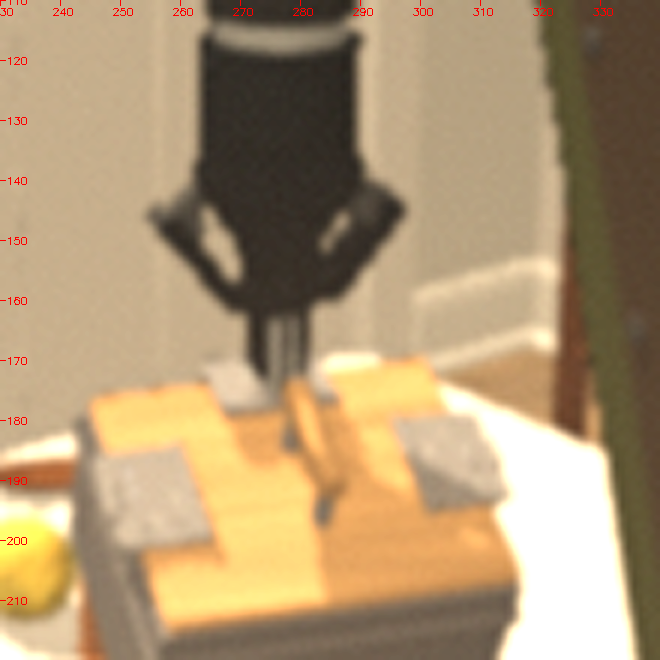

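Nearly down; press further gently.

Request:
play_rows:
  hand: [255, 255, 255, 255, 255]
  xyz:
    - [2, 0, 0]
    - [4, 0, 0]
    - [5, 0, 0]
    - [6, 0, 0]
    - [6, 0, 0]
  turn: [0, 0, 0, 0, 0]

```text
time_s: 24.18
position: [0.6148, -0.1297, 0.1464]
tool_rot: [0.696, 0.128, 0.695, -0.128]
force: [-2.7, 0.8, 8.7]
finger_gap: 0.0
```

Request:
play_rows:
  hand: [255, 255, 255]
  xyz:
    - [1, 0, 0]
    - [2, 0, 0]
    - [2, 0, 0]
  turn: [0, 0, 0]

```text
time_s: 24.55
position: [0.615, -0.1297, 0.146]
tool_rot: [0.697, 0.128, 0.694, -0.128]
force: [-5.2, 1.1, 18.2]
finger_gap: -0.002
```

Request:
play_rows:
  hand: [255, 255, 255, 255, 255, 255, 255, 255]
  xyz:
    - [-40, 0, 0]
    - [-90, 0, 0]
    - [-100, -50, 0]
    - [-100, -100, 0]
    - [-100, -150, -10]
    - [-100, -200, -20]
    - [-100, -230, -30]
    - [-100, -230, -30]
  turn: [0, 0, 0, 0, 0, 0, 0, 0]

```text
time_s: 25.55
position: [0.5026, -0.3353, 0.2427]
tool_rot: [0.695, 0.129, 0.695, -0.13]
force: [0.1, 0.5, -0.5]
finger_gap: -0.006
```

```bash
python3 - <<'E'
from edge import *
from mv import *
np.save("scene5.npy",manip.get_image("scene"));np.save("top5.npy",manip.get_image("top"))
s=st();print(s["time_s"],toB(s),s["position"],s["force"])
Rb,tb=binT([B0[0],B0[1],YB,.132,0])
for nm,(x0,y0,w,h),k in(("scene",(230,150,100,80),8),("top",(230,140,110,100),6)):
    im=np.load(nm+"5.npy");c=cv2.resize(im[y0:y0+h,x0:x0+w,::-1],None,fx=k,fy=k,interpolation=cv2.INTER_CUBIC);c=cv2.convertScaleAbs(c,alpha=1.2)
    cv2.imwrite(f"pics/z_{nm}0.png",c)
    for a,col in((0,(0,0,255)),(.15,(0,255,0)),(.3,(255,0,0))):
        z=.0135
        e=.04*np.cos(a);q=.011+.0025*np.cos(a)+.04*np.sin(a)
        for seg in([[-.03,.095-e,q],[.03,.095-e,q]],[[-.03,-.095+e,q],[.03,-.095+e,q]],[[.08-e,-.03,q],[.08-e,.03,q]]):
            P=np.int32((proj(nm,np.array(seg)@Rb.T+tb)+.5-[x0,y0])*k);cv2.line(c,tuple(P[0]),tuple(P[1]),col,1)
    cv2.imwrite(f"pics/z_{nm}.png",c)
E
```

```text
25.65 [   9.6 -230.1  261.4] [ 0.50408538 -0.33341607  0.24273525] [-0.45818498 -0.3903369   0.08106008]
```

View pics/z_scene.png

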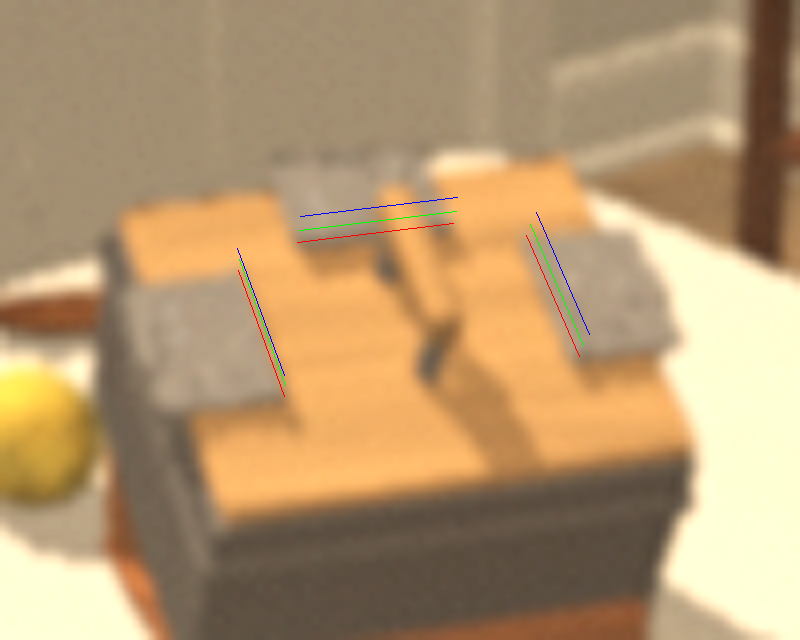

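View pics/z_top.png

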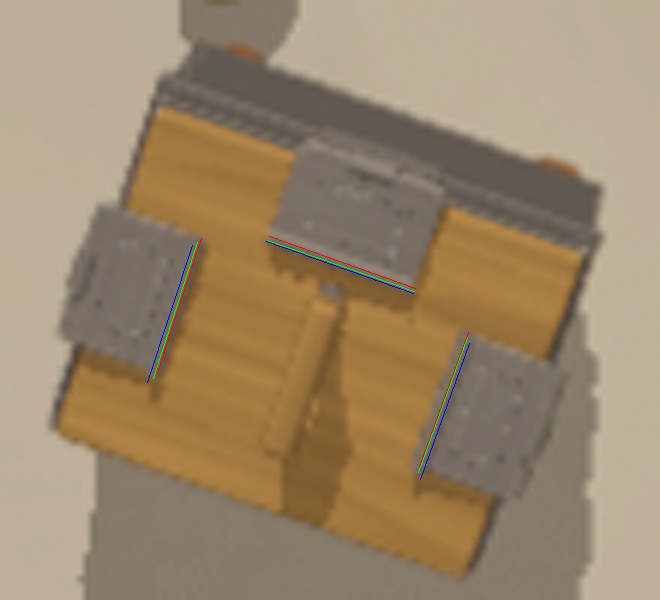

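View pics/z_scene0.png

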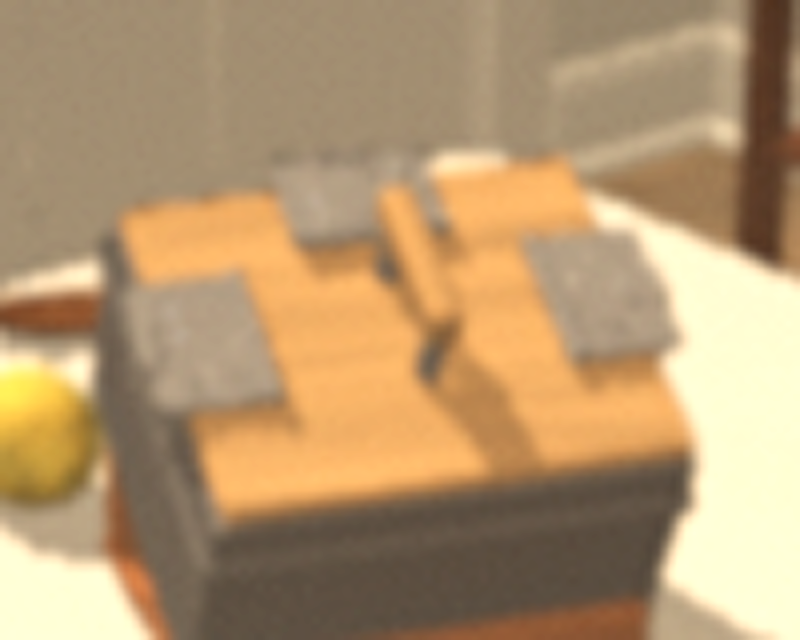

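```bash
python3 - <<'E'
from edge import *
from mv import *
a=np.c_[C*[.073,.088],np.full(4,.008)]
f=[("top",a[0],a[1]),("top",*part(a[0],a[3],0,.2)),("top",*part(a[0],a[3],.8,1)),("top",*part(a[1],a[2],0,.2)),("top",*part(a[1],a[2],.8,1))]
edgefit(binT,f,{"top":np.load("top5.npy")},np.array([*B0[:2],YB,.132,0]),np.array([0,0,0,3000,3000]),3)
for l in("jar","lemon","garlic"): print(l,[(np.round(d["xy"],1).tolist(),round(d["p"],2)) for d in manip.spot_in("top",l)][:1])
print(manip.state()["time_s"],manip.sign_off())
E
```

```text
n 107 rms 1.19 med 1.17 p [ 0.5768 -0.1144 -0.3536  0.1322  0.    ]
jar [([181.7, 129.1], 0.86)]
lemon [([268.7, 128.3], 0.7)]
garlic [([402.5, 185.7], 0.76)]
the job is handed in; nothing more can be done
25.8 None
```

I put the wooden lid in the bin's mouth, let go of it, folded the left, right and back clips down over it, and handed the job in at 25.8 s. The sign-off gives no verdict, so the result rests on my own checks.

- **Lid:** I carried it by its handle, set its back edge on the rear rim, pivoted it down until it stopped, and released it. In the top view, fits after release and after the clips came out 1–2 mm from the estimated home position. Their turns were within about 0.01 rad. The last fit was noisy (about 1.2 px rms, clips hiding part of the edges), and depth was judged only from the stop and the pictures.
- **Clips:** Each was pressed to a firm stop at about 15–19 N. The free edges match the folded-flat projection in both views, though the difference between 0 and 0.15 rad is small in the images.
- **Bystanders:** The lemon was detected within about 1 px of its expected place in the top view. The jar and garlic were within about 1 and 3 px of where they were at the start. The arm ended clear of everything.
- **Disagreements:** The scene camera placed the bin a few mm (up to about 12 mm in the first corner fit) from where the top camera did. I used values close to the top view's, and the first contact agreed with them to about 2 mm. The fingertips touched the clips about 25 mm higher than the reported TCP position (midway between the shut fingertips) implied, so I pressed by force rather than by height.

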